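# Load the swing shaker with bailed sample pots

### The job

Load the swing shaker: raise the folded-down bail of every sample pot on the bench and hang each pot by its bail on a hanger of its own, pushed in far enough that the sprung keeper clicks up behind the wire and the pot cannot swing off. When every pot hangs free and locked, press the green start button fully down and let it go. Do not tip a pot over, and leave the other things on the bench where they are.

Things in the scene. Friction and masses are not known exactly. Their poses are not given: they have to be found in the camera images.
- shaker: Swing shaker, fixed. Origin on the bench, midway between and under the seats of its 4 hangers; x level, along the hangers from free tips to beam (mostly the robot's right), y mostly away from the robot. Base plate x -60..165, y +-205, 16 mm high; posts at x 57, y +-195, 210 high; beam between them x 46..68, z 187..211; white motor housing behind it x 80..160, y -60..140, 185 high (mm).
- seat_1 (a point): Seat of the first (y +142) hanger, 2 mm above the prong tops: where the crosspiece's middle lies when hung. Axes as the shaker's. A hanger is a fork of two level steel prongs, 7 mm wide, 12 high, 49 mm clear between them, tops at z 205, free tips 52 mm before the seat (-x). Wire lies on both prongs, the sleeve between them, the pot below. Stops 12 mm high begin 13 mm behind the seat. 
- seat_2 (a point): Seat of the second (y +47) hanger, 2 mm above the prong tops: where the crosspiece's middle lies when hung. Axes as the shaker's. Made like the first. A bail goes on from the free tips in +x, upright, its wire just above the prongs. Nothing of a hanger stands above z 218; a hung pot's underside is 81 mm above the bench. 
- seat_3 (a point): Seat of the third (y -48) hanger, 2 mm above the prong tops: where the crosspiece's middle lies when hung. Axes as the shaker's. Made like the first. 
- seat_4 (a point): Seat of the fourth (y -143) hanger, 2 mm above the prong tops: where the crosspiece's middle lies when hung. Axes as the shaker's. Made like the first. 
- keeper_1 (a joint): Keeper of the first (y +142) hanger (rad): 0 = sprung up, blocking the way back; about 0.12 = teeth pressed level with the prongs. On each prong a brass tooth 8 mm high: its ramp rises from 38 to 13 mm before the seat, its steep back is 10 mm before the seat. Wire moved in +x presses the teeth down (some 5 to 10 N) and they spring up behind it.
- keeper_2 (a joint): Keeper of the second (y +47) hanger (rad): 0 = sprung up, blocking the way back; about 0.12 = teeth pressed level with the prongs. Made like keeper_1.
- keeper_3 (a joint): Keeper of the third (y -48) hanger (rad): 0 = sprung up, blocking the way back; about 0.12 = teeth pressed level with the prongs. Made like keeper_1.
- keeper_4 (a joint): Keeper of the fourth (y -143) hanger (rad): 0 = sprung up, blocking the way back; about 0.12 = teeth pressed level with the prongs. Made like keeper_1.
- start (a joint): Start button travel (m): 0 = out, 0.006 = fully down; springs back; fully down takes about 5 N.
- start_top (a point): Middle of the top face of the green start button (28 mm across), on top of the white motor housing; it is pressed straight down.
- pot_a: Lidded round steel sample pot with a blue lid (fixed), 71 mm across, 73 mm high, about 0.4 kg. Origin: centre of its underside; z up. Its wire bail (handle) turns on two ears at y +-38 mm, z 54 mm (axis along the pot's y); folded down it points to the pot's -x side, 17 deg below level or a little higher. Its stiff ears hold it at any angle. May be absent (None).
- grip_a (a point): Middle of the crosspiece of pot_a's bail: centre of a black sleeve 11 mm thick, 40 mm long, along the pot's y, which turns freely on the wire. 72 mm from the bail's hinge axis: 33 mm above the bench when folded, 126 mm when upright. Bare 4 mm wire runs on to the bail's corners, 38 mm either side, and down to the ears.
- pot_b: Lidded round steel sample pot with a red lid (fixed), 71 mm across, 73 mm high, about 0.4 kg. Origin: centre of its underside; z up. Its wire bail (handle) turns on two ears at y +-38 mm, z 54 mm (axis along the pot's y); folded down it points to the pot's -x side, 17 deg below level or a little higher. Its stiff ears hold it at any angle. May be absent (None).
- grip_b (a point): Middle of the crosspiece of pot_b's bail: centre of a black sleeve 11 mm thick, 40 mm long, along the pot's y, which turns freely on the wire. 72 mm from the bail's hinge axis: 33 mm above the bench when folded, 126 mm when upright. Bare 4 mm wire runs on to the bail's corners, 38 mm either side, and down to the ears.
- pot_c: Lidded round steel sample pot with a yellow lid (fixed), 71 mm across, 73 mm high, about 0.4 kg. Origin: centre of its underside; z up. Its wire bail (handle) turns on two ears at y +-38 mm, z 54 mm (axis along the pot's y); folded down it points to the pot's -x side, 17 deg below level or a little higher. Its stiff ears hold it at any angle. May be absent (None).
- grip_c (a point): Middle of the crosspiece of pot_c's bail: centre of a black sleeve 11 mm thick, 40 mm long, along the pot's y, which turns freely on the wire. 72 mm from the bail's hinge axis: 33 mm above the bench when folded, 126 mm when upright. Bare 4 mm wire runs on to the bail's corners, 38 mm either side, and down to the ears.
- pot_d: Lidded round steel sample pot with a green lid (fixed), 71 mm across, 73 mm high, about 0.4 kg. Origin: centre of its underside; z up. Its wire bail (handle) turns on two ears at y +-38 mm, z 54 mm (axis along the pot's y); folded down it points to the pot's -x side, 17 deg below level or a little higher. Its stiff ears hold it at any angle. May be absent (None).
- grip_d (a point): Middle of the crosspiece of pot_d's bail: centre of a black sleeve 11 mm thick, 40 mm long, along the pot's y, which turns freely on the wire. 72 mm from the bail's hinge axis: 33 mm above the bench when folded, 126 mm when upright. Bare 4 mm wire runs on to the bail's corners, 38 mm either side, and down to the ears.
- acid_bottle: Amber screw-cap bottle with a red cap, 60 mm across, 135 mm high, loose bystander; origin at the centre of its underside.
- standard_a: Small white bottle with a white cap, 37 mm across, 88 mm high, loose bystander; origin at the centre of its underside.
- standard_c: Small white bottle with a green cap, 37 mm across, 88 mm high, loose bystander; origin at the centre of its underside.

How it is judged (in metres and radians):
On the way, in this order (a step that is already met when the one before it is completed fails the run):
1. every pot that is there hangs by its bail behind the sprung-up keeper of a hanger, let go (((distance between grip_a and seat_1 below 0.02 m and value of joint keeper_1 below 0.04 rad) or (distance between grip_a and seat_2 below 0.02 m and value of joint keeper_2 below 0.04 rad) or (distance between grip_a and seat_3 below 0.02 m and value of joint keeper_3 below 0.04 rad) or (distance between grip_a and seat_4 below 0.02 m and value of joint keeper_4 below 0.04 rad)) and angle between each of pot_a, pot_b, pot_c, pot_d's own z axis and vertical below 0.6 rad and height (world z) of each of pot_a, pot_b, pot_c, pot_d above 0.06 m and contact force between each of pot_a, pot_b, pot_c, pot_d and the fingers below 0.2 N and ((distance between grip_b and seat_1 below 0.02 m and value of joint keeper_1 below 0.04 rad) or (distance between grip_b and seat_2 below 0.02 m and value of joint keeper_2 below 0.04 rad) or (distance between grip_b and seat_3 below 0.02 m and value of joint keeper_3 below 0.04 rad) or (distance between grip_b and seat_4 below 0.02 m and value of joint keeper_4 below 0.04 rad)) and ((distance between grip_c and seat_1 below 0.02 m and value of joint keeper_1 below 0.04 rad) or (distance between grip_c and seat_2 below 0.02 m and value of joint keeper_2 below 0.04 rad) or (distance between grip_c and seat_3 below 0.02 m and value of joint keeper_3 below 0.04 rad) or (distance between grip_c and seat_4 below 0.02 m and value of joint keeper_4 below 0.04 rad)) and ((distance between grip_d and seat_1 below 0.02 m and value of joint keeper_1 below 0.04 rad) or (distance between grip_d and seat_2 below 0.02 m and value of joint keeper_2 below 0.04 rad) or (distance between grip_d and seat_3 below 0.02 m and value of joint keeper_3 below 0.04 rad) or (distance between grip_d and seat_4 below 0.02 m and value of joint keeper_4 below 0.04 rad))), for 0.3 s.
2. the start button is pressed fully down (value of joint start above 0.0045 m), for 0.05 s.
At the end, for the whole second after the job is handed in: Every pot that is there hangs by its bail on a hanger: the middle of the crosspiece is within 20 mm of the hanger's seat, the hanger's keeper is up (under 0.04 rad), the pot is upright within 0.6 rad, over 60 mm above the bench and not touched by the fingers; the start button is out again (all of step 1 and value of joint start below 0.002 m).
It fails at once if a pot is tipped over (more than 1 rad) (angle between any of pot_a, pot_b, pot_c, pot_d's own z axis and vertical above 1 rad).
It fails at once if a bystander is knocked over or shifted by more than 4 cm (distance of any of acid_bottle, standard_a, standard_c from where it was at the start of the episode above 0.04 m or angle between any of acid_bottle, standard_a, standard_c's own z axis and vertical above 0.5 rad).
Of pot_a, pot_b, pot_c, pot_d only 3 to 4 are there at a start; the rules pass over those that are not, and their reading is None.
At some moment in a run one of pot_a, pot_c may be knocked a few centimetres aside while the robot is not near it.
It also fails if it takes over 210 s, if anything falls off the work surface, if the arm or the gripper's body presses on something with over 40 N, if the wrist force passes 120 N, or if a joint passes its speed limit or range.

### The arm

A 6-joint arm with a two-finger parallel gripper is mounted at the origin on the work surface; the furniture and walls round the work are solid. World frame = base frame: x ahead of the robot, y to its left, z up, the work surface at z = 0. Lengths are in m, angles in degrees, forces in N, time in s.
With the tool pointing down it reaches from about 0.4 to 0.825 m from the base axis. Payload 7 kg.
Tool frame: the origin (TCP) lies on the centre line of the jaws, within the pads' length; the fingertips stand 8 mm ahead of it and the grasp point (between the pads) lies 11 mm behind it; z points along the fingers, y is the line along which they close (so a half turn about z gives the same grasp; the last joint's range is limited). The gripper opens to 88 mm and grips with 3 to 60 N. Pads are 19 mm wide; open, the fingers measure 130 mm over their backs; the gripper's body (78 mm by 193 mm) begins 47 mm behind the grasp point.
Start: joints at [93.111, 20.546, 0.682, 0, -70.136, -16.507], TCP at [0.156, 0.657, 0.235] pointing down, gripper open.
Joint ranges: [-176.03, 176.03], [-82.01, 121.73], [-58.28, 71.71], [-173.87, 95.51], [-174.79, -0.11], [-173.66, 173.66]. Speed limits (degrees/s): [136.94, 136.94, 172.46, 180, 180, 180].

### API

Orientations are given as [roll, pitch, yaw] about the fixed x, y, z axes, in that order (R = Rz(yaw) Ry(pitch) Rx(roll)).
In Python, from plant import telemetry, viewer, close_job, models gives the robot as it stands.
- The arm moves only by the shell command python3 -m handwheel 'ROWS' [FORCE]. ROWS is JSON, a list of rows, each an object with "grip": the closure, from -1 (fully open) to 1 (shut); "travel": the shift along the tool's x, y, z as a fraction of full scale, a list of three; "spin": the turn about the tool's z as a fraction of full scale. A call has 1 to 8 rows; each row shifts and turns the commanded pose from where the row before left it, along the tool's axes as they then stand; what a row does not reach is not made up. Full scale, the value 1, is 0.025 m for a shift and 5 degrees for a turn. A row lasts 1/8 s, in which the tool goes at most 62.5 mm and 10.7 degrees, less where a joint would pass 70% of its speed; a pose out of reach is approached as far as the arm can. A call with a number of a shift or a turn outside -1 to 1 is refused whole. A call with a gripper value outside its range is refused whole. The fingers move at their own pace and stop on an object; FORCE is the grip in N (left out, the last holds). Time passes only in rows, so rows that do not move let the fingers close. It gives the time, the measured TCP pose, the force, the opening and the grip force at its end, in the units of the state.
- telemetry.get_state(): the state, without advancing time (a new reading comes with each control period).
- viewer.capture(name): name is "scene" or "top"; returns the picture (384x512x3 uint8, red, green, blue); there is no depth.
- viewer.calibration(name): a dict with "fx", "fy", "cx", "cy" (pixels), "T" (4x4, takes a point from camera to world coordinates). Camera axes: x right, y down, z forward; pixel columns grow to the right and rows downward; lengths in m; the calibration is good to about 2 mm. A picture is of the moment at which its call begins. calibration takes no time and is no camera call.
- close_job(): hands the job in; it is judged then, once.
Trained networks look in the newest picture that a camera, given by its name, has taken for a name from the list of things; names that differ only in an ending like _2 or _b are one class to them, and where a whole thing is asked for, a point or a joint stands for the part that bears it (a point fixed in the world has none). Each returns a list of dicts, best first, with "p" (0 to 1); they miss things now and then, are a little off and sometimes report something else, mostly with a low value. They report only what shows in the picture. A call takes as long as a camera call.
- models.find_in(camera, thing): "position" ([column, row] in pixels, amid what is visible of it).
The state is a dict: "time_s": time; "joints": joint angles; "qd": joint speeds; "joint_torque": joint torques, N m; "tcp_pos": TCP position; "eef_rot": TCP orientation; "contact_force": force on the tool from outside, world axes, zero at the start; "moment": the same for the moment, N m; "gripper_width": finger opening in m; "gripper_force": force on a finger pad.
Only numpy, scipy, OpenCV 4.12 (cv2) and the standard library are available. Lean on these libraries where they do the work, as an engineer would, in place of code of your own. Each camera call takes 0.05 s, during which the arm holds its last target. There are 200 camera calls.

## Working session

There is one attempt and no reset: what is moved stays moved. The work goes in short steps, Python scripts to look and compute and a shell command to move; the robot and the scene stay as the last step left them, time stands still between calls to the robot, and variables do not carry over. Pictures are saved under pics/ and viewed, at most 14 in all, crops included, and the job is handed in when it is done.

```bash
mkdir -p pics; ls; python3 - <<'E'
from plant import telemetry, viewer, models
import cv2,json
s=telemetry.get_state(); print(s)
for c in("scene","top"):
    im=viewer.capture(c); cv2.imwrite(f"pics/{c}0.png",cv2.cvtColor(im,cv2.COLOR_RGB2BGR))
    k=viewer.calibration(c); print(c,{a:k[a] for a in("fx","fy","cx","cy")},k["T"])
    for n in("pot_a","grip_a","shaker","start_top","acid_bottle","standard_a","seat_1","keeper_1","start"):
        print(n,[( [round(v) for v in d["position"]],round(d["p"],2)) for d in models.find_in(c,n)][:7])
E
```

```text
pics
{'time_s': 0.0, 'joints': array([ 9.31110580e+01,  2.05906628e+01,  6.32465646e-01, -2.09091871e-02,
       -7.01351563e+01, -1.65073528e+01]), 'qd': array([ 0.04045519, -0.06256792,  0.05573399, -0.04393858, -0.06832566,
       -0.07038798]), 'joint_torque': array([ 1.48743202e-03, -5.82717061e+01,  2.93052274e+01,  6.99721947e+00,
        6.83462567e-03, -1.49993011e-04]), 'tcp_pos': array([0.15629275, 0.65615571, 0.23361897]), 'eef_rot': array([ 1.79904909e+02, -7.68227298e-03, -1.34034094e+01]), 'contact_force': array([-0.43411282,  0.03021871, -0.26761794]), 'moment': array([ 0.0285201 ,  0.01064485, -0.00505737]), 'gripper_force': 0.0, 'gripper_width': 0.08762914684935845}
scene {'fx': 446.78187774418706, 'fy': 446.78187774418706, 'cx': 254.5549119571966, 'cy': 185.65278196436714} [[ 0.7369407  -0.4444203   0.5093221   0.00663157]
 [-0.67593823 -0.49017522  0.55030515 -0.63219967]
 [ 0.00509029 -0.74981254 -0.66163074  0.85219209]
 [ 0.          0.          0.          1.        ]]
pot_a [([252, 183], 0.94), ([225, 158], 0.9), ([177, 188], 0.73), ([214, 210], 0.66)]
grip_a
[... 332 characters left out ...]
[]
top {'fx': 387.25000579914825, 'fy': 387.25000579914825, 'cx': 253.42274878465267, 'cy': 190.94589259554522} [[-0.01673737 -0.99223067  0.12328079  0.41841211]
 [-0.99967401  0.01422902 -0.02119915 -0.02005904]
 [ 0.01928028 -0.12359542 -0.99214537  1.24725367]
 [ 0.          0.          0.          1.        ]]
pot_a [([222, 215], 0.94), ([178, 168], 0.76), ([218, 166], 0.73), ([175, 221], 0.58)]
grip_a [([228, 238], 0.6), ([187, 181], 0.5), ([234, 133], 0.38)]
shaker [([325, 199], 0.57)]
start_top [([354, 189], 0.53)]
acid_bottle [([159, 135], 0.91)]
standard_a [([198, 134], 0.71), ([233, 134], 0.57)]
seat_1 [([325, 199], 0.65)]
keeper_1 [([335, 214], 0.67), ([338, 257], 0.67)]
start []
```

```bash
python3 - <<'E'
import cv2
a=cv2.imread("pics/top0.png")[90:310,130:420]; cv2.imwrite("pics/top0c.png",cv2.resize(a,None,fx=2.7,fy=2.7,interpolation=cv2.INTER_CUBIC))
a=cv2.imread("pics/scene0.png")[90:310,130:420]; cv2.imwrite("pics/scene0c.png",cv2.resize(a,None,fx=2.7,fy=2.7,interpolation=cv2.INTER_CUBIC))
E
```

```text
(no output)
```

View pics/top0c.png

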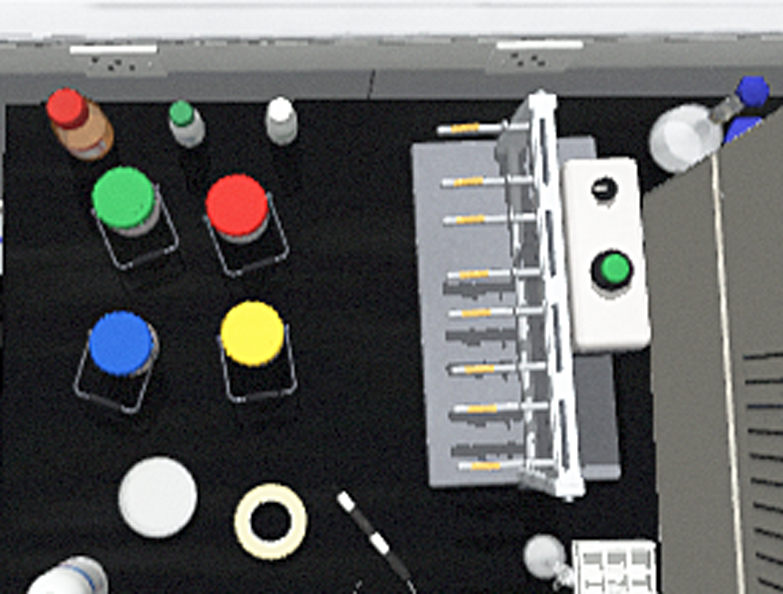

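View pics/scene0c.png

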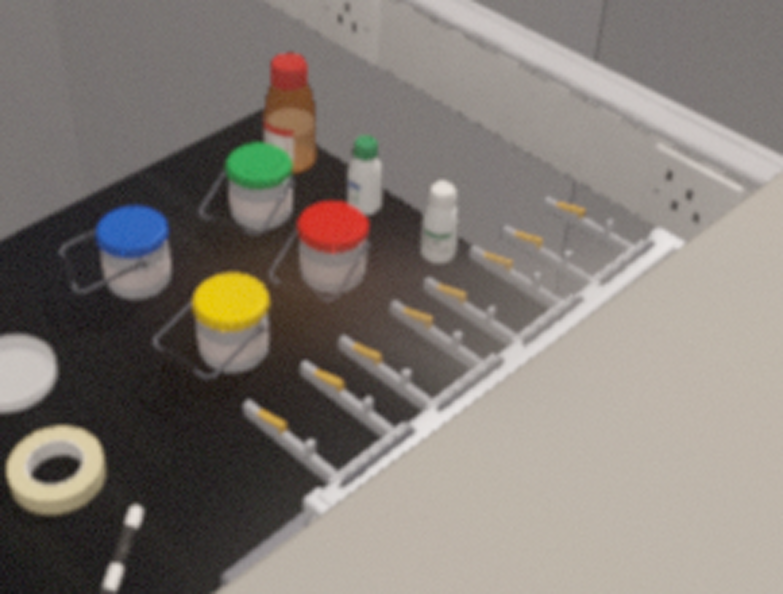

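The top view shows four pots (blue, yellow, green and red lids), their bails folded toward the robot. The hangers are on the right, with tips at crop columns of about 437–459. The green button is at crop (616,268). Next I measure the lids, bail corners and brass teeth.

```bash
cat > h.py <<'E'
import numpy as np,cv2
from plant import telemetry, viewer, models
from scipy.optimize import least_squares
K={c:viewer.calibration(c) for c in("top","scene")}
def ray(c,p,z):
    k=K[c];T=np.array(k["T"]);d=T[:3,:3]@[(p[0]-k["cx"])/k["fx"],(p[1]-k["cy"])/k["fy"],1];o=T[:3,3]
    return o+d*(z-o[2])/d[2]
def proj(c,P):
    k=K[c];T=np.array(k["T"]);q=(np.atleast_2d(P)-T[:3,3])@T[:3,:3]
    return np.c_[q[:,0]/q[:,2]*k["fx"]+k["cx"],q[:,1]/q[:,2]*k["fy"]+k["cy"]]
HS={'blue':(100,120),'green':(55,80),'yellow':(24,35),'red':(0,6),'brass':(15,23)}
def blobs(im,col,amin=4,box=None):
    h=cv2.cvtColor(im,cv2.COLOR_RGB2HSV);lo,hi=HS[col]
    m=cv2.inRange(h,(lo,120,90),(hi,255,255))
    if col=='red': m|=cv2.inRange(h,(174,120,90),(180,255,255))
    n,l,s,c=cv2.connectedComponentsWithStats(m)
    return sorted([(int(s[i,4]),c[i].round(1).tolist()) for i in range(1,n) if s[i,4]>=amin],reverse=True)
def cap(c,name=None):
    im=viewer.capture(c)
    if name: cv2.imwrite(f"pics/{name}.png",cv2.cvtColor(im,cv2.COLOR_RGB2BGR))
    return im
def crop(im,name,x0,y0,x1,y1,f):
    cv2.imwrite(f"pics/{name}.png",cv2.resize(cv2.cvtColor(im[y0:y1,x0:x1],cv2.COLOR_RGB2BGR),None,fx=f,fy=f,interpolation=cv2.INTER_CUBIC))
E
python3 - <<'E'
from h import *
I={c:cv2.cvtColor(cv2.imread(f"pics/{c}0.png"),cv2.COLOR_BGR2RGB) for c in K}
for col in('blue','green','yellow','red'):
    for c in K:
        print(col,c,[(a,p,ray(c,p,.071)[:2].round(4)) for a,p in blobs(I[c],col,40)[:2]])
for c in K: print('brass',c,[(a,p,ray(c,p,.209)[:2].round(4)) for a,p in blobs(I[c],'brass',3)[:12]])
tips=[(437,129),(442,182),(443,219),(447,274),(449,313),(453,369),(453,408),(459,466)]
print([ray("top",(130+u/2.7,90+v/2.7),.205)[:2].round(4).tolist() for u,v in tips])
cs={'green':[(123,268),(178,246)],'red':[(226,273),(287,256)],'blue':[(76,393),(136,410)],'yellow':[(232,400),(295,390)]}
for n,l in cs.items():
    a,b=[ray("top",(130+u/2.7,90+v/2.7),.033)[:2] for u,v in l]; d=a-b
    print(n,'mid',((a+b)/2).round(4),'len',np.linalg.norm(d).round(4),'yaw',np.degrees(np.arctan2(d[1],d[0])).round(1)-90)
print(ray("top",(130+616/2.7,90+268/2.7),.2))
# shaker corner plate
print([ray("top",(130+u/2.7,90+v/2.7),.016)[:2].round(4).tolist() for u,v in [(413,144),(431,486),(595,138),(619,477)]])
E
```

```text
blue top [(446, [174.2, 216.6], array([0.4898, 0.1957])), (396, [89.2, 280.2], array([0.306 , 0.4441]))]
blue scene [(418, [178.3, 175.0], array([0.4843, 0.1887]))]
green top [(414, [175.2, 162.7], array([0.6556, 0.1941])), (85, [357.5, 188.8], array([ 0.5666, -0.3659]))]
green scene [(304, [225.0, 150.7], array([0.648 , 0.1879]))]
yellow top [(418, [223.0, 212.8], array([0.4991, 0.0483]))]
yellow scene [(449, [214.8, 201.0], array([0.4933, 0.042 ]))]
red top [(428, [217.2, 165.5], array([0.6452, 0.0651])), (187, [154.6, 130.0], array([0.7598, 0.2587]))]
red scene [(419, [252.6, 173.3], array([0.6385, 0.0587])), (190, [64.2, 186.3], array([0.2354, 0.3519]))]
brass top [(13, [305.7, 205.7], array([ 0.5053, -0.1826])), (13, [303.4, 136.2], array([ 0.6976, -0.1826])), (12, [303.0, 157.1], array([ 0.6389, -0.1796])), (11, [307.1, 226.9], array([ 0.4483, -0.1844])), (10, [303.5, 171.3], array([ 0.5994, -0.1797])), (8, [304.5, 191.9], array([ 0.5428, -0.1806])), (7, [225.9, 224.3], array([0.4587, 0.0328])), (6, [306.5, 241.8], array([ 0.4088, -0.1815])), (6, [169.7, 137.2], array([0.699 , 
[... 435 characters left out ...]
([ 0.6939, -0.1829])), (8, [296.8, 197.1], array([ 0.5432, -0.1843])), (5, [327.8, 178.2], array([ 0.6392, -0.1881])), (5, [239.0, 151.0], array([0.5587, 0.0197])), (3, [242.0, 142.3], array([0.5873, 0.0414]))]
[[0.6945, -0.1511], [0.6392, -0.1546], [0.601, -0.1545], [0.5448, -0.1568], [0.5054, -0.1577], [0.4495, -0.1599], [0.411, -0.1587], [0.3543, -0.1629]]
green mid [0.5907 0.1672] len 0.0687 yaw 21.400000000000006
red mid [0.5801 0.0436] len 0.0739 yaw 14.900000000000006
blue mid [0.4239 0.2174] len 0.0718 yaw -16.599999999999994
yellow mid [0.4283 0.0367] len 0.0733 yaw 8.0
[ 0.54908194 -0.32965775  0.2       ]
[[0.7264, -0.1453], [0.3204, -0.1556], [0.7312, -0.3665], [0.3267, -0.3752]]
```

```bash
cat >> h.py <<'E'
def plan(x,y,z,yaw):
    s=telemetry.get_state();p=s["tcp_pos"];r=s["eef_rot"];d=np.array([x,y,z])-p
    def t(a):
        a=np.radians(a);return (np.array([d[0]*np.cos(a)+d[1]*np.sin(a),d[0]*np.sin(a)-d[1]*np.cos(a),-d[2]])/.025).round(2)
    sp=-((yaw-r[2]+180)%360-180)/5
    print('t',round(s["time_s"],2),'pos',p.round(4),'yaw',r[2].round(2),'w',round(s["gripper_width"],4),'F',s["contact_force"].round(1),'gf',round(s["gripper_force"],1),'q6',s["joints"][5].round(0))
    print('  travel units now',t(r[2]),'after spin',t(yaw),'spin units',round(sp,2))
E
python3 -c "
from h import *
plan(.423,.217,.16,-107.5)"
```

```text
t 1.0 pos [0.1564 0.6566 0.2346] yaw -13.39 w 0.0879 F [ 0.5 -0.8  0.5] gf 0.0 q6 -17.0
  travel units now [14.45 14.64  2.98] after spin [ 13.56 -15.46   2.98] spin units 18.82
```

```bash

python3 -m handwheel '[{"grip":0.54,"travel":[0.9,0.91,0.1],"spin":0},{"grip":0.54,"travel":[0.9,0.91,0.1],"spin":0},{"grip":0.54,"travel":[0.9,0.91,0.1],"spin":0},{"grip":0.54,"travel":[0.9,0.91,0.1],"spin":0},{"grip":0.54,"travel":[0.9,0.91,0.1],"spin":0},{"grip":0.54,"travel":[0.9,0.91,0.1],"spin":0},{"grip":0.54,"travel":[0.9,0.91,0.1],"spin":0},{"grip":0.54,"travel":[0.9,0.91,0.1],"spin":0}]' 30
python3 -m handwheel '[{"grip":0.54,"travel":[0.9,0.91,0.1],"spin":0},{"grip":0.54,"travel":[0.9,0.91,0.1],"spin":0},{"grip":0.54,"travel":[0.9,0.91,0.1],"spin":0},{"grip":0.54,"travel":[0.9,0.91,0.1],"spin":0},{"grip":0.54,"travel":[0.9,0.91,0.1],"spin":0},{"grip":0.54,"travel":[0.9,0.91,0.1],"spin":0},{"grip":0.54,"travel":[0.9,0.91,0.1],"spin":0},{"grip":0.54,"travel":[0.9,0.91,0.1],"spin":0}]'
python3 -m handwheel '[{"grip":0.54,"travel":[0,0,0.06],"spin":1},{"grip":0.54,"travel":[0,0,0.06],"spin":1},{"grip":0.54,"travel":[0,0,0.06],"spin":1},{"grip":0.54,"travel":[0,0,0.06],"spin":1},{"grip":0.54,"travel":[0,0,0.06],"spin":1},{"grip":0.54,"travel":[0,0,0.06],"spin":1},{"grip":0.54,"travel":[0,0,0.06],"spin":1},{"grip":0.54,"travel":[0,0,0.06],"spin":1}]'
python3 -m handwheel '[{"grip":0.54,"travel":[0,0,0.06],"spin":1},{"grip":0.54,"travel":[0,0,0.06],"spin":1},{"grip":0.54,"travel":[0,0,0.06],"spin":1},{"grip":0.54,"travel":[0,0,0.06],"spin":1},{"grip":0.54,"travel":[0,0,0.06],"spin":1},{"grip":0.54,"travel":[0,0,0.06],"spin":1},{"grip":0.54,"travel":[0,0,0.06],"spin":1},{"grip":0.54,"travel":[0,0,0.06],"spin":1}]'
python3 -m handwheel '[{"grip":0.54,"travel":[0,0,0.06],"spin":1},{"grip":0.54,"travel":[0,0,0.06],"spin":1},{"grip":0.54,"travel":[0,0,0.06],"spin":0.82},{"grip":0.54,"travel":[0,0,0],"spin":0},{"grip":0.54,"travel":[0,0,0],"spin":0}]'
python3 - <<'E'
from h import *
plan(.423,.217,.029,-107.5)
im=cap("scene","scene1"); print(blobs(im,'blue',40)[:2])
crop(im,"scene1c",130,130,270,235,5.6)
E
```

```text
time_s: 2.0
tcp_pos: [0.2898, 0.437, 0.2147]
eef_rot: [-180.0, -0.0, -13.4]
contact_force: [-0.4, 0.9, 0.4]
gripper_width: 0.0209
gripper_force: 0.0
time_s: 3.0
tcp_pos: [0.4228, 0.2183, 0.1948]
eef_rot: [-180.0, -0.0, -13.4]
contact_force: [0.1, 0.6, 0.5]
gripper_width: 0.0205
gripper_force: 0.0
time_s: 4.0
tcp_pos: [0.4223, 0.2192, 0.1827]
eef_rot: [-180.0, 0.0, -53.6]
contact_force: [-0.8, -0.2, 0.8]
gripper_width: 0.0203
gripper_force: 0.0
time_s: 5.0
tcp_pos: [0.4223, 0.2192, 0.1707]
eef_rot: [-180.0, 0.0, -93.6]
contact_force: [-0.7, 0.2, -0.6]
gripper_width: 0.0201
gripper_force: 0.0
time_s: 5.62
tcp_pos: [0.4223, 0.2192, 0.1662]
eef_rot: [-180.0, 0.0, -107.4]
contact_force: [-0.7, 0.2, -0.2]
gripper_width: 0.0199
gripper_force: 0.0
t 5.62 pos [0.4223 0.2192 0.1662] yaw -107.4 w 0.0199 F [-0.7  0.2 -0.2] gf 0.0 q6 -69.0
  travel units now [ 0.07 -0.05  5.49] after spin [ 0.07 -0.05  5.49] spin units 0.02
[(417, [178.3, 175.0])]
```

View pics/scene1c.png

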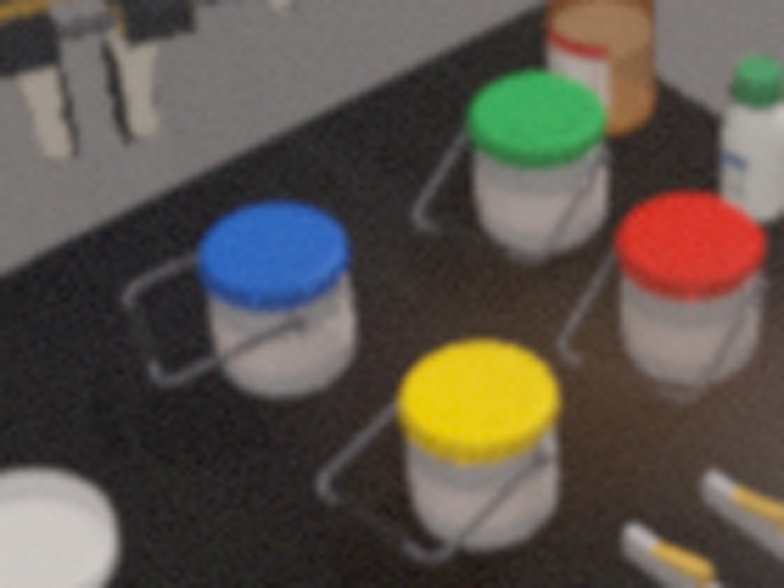

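```bash
python3 - <<'E'
from h import *
print(proj("scene",[.4223,.2192,.158]))
P={'blue':[(125,300),(158,380)],'yellow':[(322,490),(425,555)],'green':[(418,225)],'red':[(568,358)]}
for n,l in P.items():
    q=[ray("scene",(130+u/5.6,130+v/5.6),.033)[:2] for u,v in l]; print(n,np.round(q,4).tolist(),np.mean(q,0).round(4))
E
```

```text
[[147.63494818 153.67822125]]
blue [[0.4325, 0.2466], [0.4122, 0.1863]] [0.4224 0.2165]
yellow [[0.4267, 0.0737], [0.4366, 0.01]] [0.4316 0.0418]
green [[0.5762, 0.1954]] [0.5762 0.1954]
red [[0.5678, 0.0663]] [0.5678 0.0663]
```

```bash

python3 -m handwheel '[{"grip":0.54,"travel":[0.07,-0.05,0.8],"spin":0},{"grip":0.54,"travel":[0,0,1],"spin":0},{"grip":0.54,"travel":[0,0,1],"spin":0},{"grip":0.54,"travel":[0,0,1],"spin":0},{"grip":0.54,"travel":[0,0,0.5],"spin":0},{"grip":0.54,"travel":[0,0,0],"spin":0}]'
python3 -m handwheel '[{"grip":0.54,"travel":[0,0,0.4],"spin":0},{"grip":0.54,"travel":[0,0,0.4],"spin":0},{"grip":0.54,"travel":[0,0,0.4],"spin":0},{"grip":0.54,"travel":[0,0,0],"spin":0}]'
python3 -m handwheel '[{"grip":1,"travel":[0,0,0],"spin":0},{"grip":1,"travel":[0,0,0],"spin":0},{"grip":1,"travel":[0,0,0],"spin":0}]' 30
```

```text
time_s: 6.42
tcp_pos: [0.4227, 0.2168, 0.0581]
eef_rot: [180.0, -0.1, -107.5]
contact_force: [-0.3, 0.3, -0.5]
gripper_width: 0.0201
gripper_force: 0.0
time_s: 6.92
tcp_pos: [0.4225, 0.2165, 0.0277]
eef_rot: [180.0, -0.1, -107.5]
contact_force: [-0.3, -1.0, 0.4]
gripper_width: 0.0203
gripper_force: 0.0
time_s: 7.3
tcp_pos: [0.4231, 0.2171, 0.0288]
eef_rot: [-180.0, 0.0, -107.5]
contact_force: [1.5, -1.4, 1.1]
gripper_width: 0.0101
gripper_force: 29.9
```

```bash

python3 -m handwheel '[{"grip":1,"travel":[0,0.05,-0.3],"spin":0},{"grip":1,"travel":[0,0.06,-0.29],"spin":0},{"grip":1,"travel":[0,0,-0.3],"spin":0},{"grip":1,"travel":[0,-0.01,-0.3],"spin":0},{"grip":1,"travel":[0,-0.06,-0.29],"spin":0},{"grip":1,"travel":[0,-0.08,-0.29],"spin":0},{"grip":1,"travel":[0,-0.12,-0.28],"spin":0},{"grip":1,"travel":[0,-0.14,-0.27],"spin":0}]' 30
python3 -m handwheel '[{"grip":1,"travel":[0,-0.36,-0.48],"spin":0},{"grip":1,"travel":[0,-0.46,-0.40],"spin":0},{"grip":1,"travel":[0,-0.53,-0.29],"spin":0},{"grip":1,"travel":[0,-0.58,-0.18],"spin":0},{"grip":1,"travel":[0,-0.55,-0.05],"spin":0},{"grip":1,"travel":[0,0,0],"spin":0},{"grip":1,"travel":[0,0,0],"spin":0}]'
python3 - <<'E'
from h import *
im=cap("scene","scene2"); print(blobs(im,'blue',40)[:2]); plan(.4898,.1957,.122,-107.5)
crop(im,"scene2c",110,90,250,195,5.6)
E
```

```text
time_s: 8.3
tcp_pos: [0.4303, 0.2147, 0.087]
eef_rot: [-180.0, 0.0, -107.5]
contact_force: [1.7, -0.4, -1.3]
gripper_width: 0.01
gripper_force: 29.9
time_s: 9.18
tcp_pos: [0.4889, 0.1958, 0.121]
eef_rot: [180.0, -0.0, -107.5]
contact_force: [-0.5, 0.3, -3.2]
gripper_width: 0.0098
gripper_force: 29.9
[(383, [174.9, 174.6])]
t 9.22 pos [0.4887 0.1959 0.121 ] yaw -107.51 w 0.01 F [ 0.2 -0.8 -3.9] gf 29.9 q6 -61.0
  travel units now [-0.01 -0.04 -0.04] after spin [-0.01 -0.04 -0.04] spin units -0.0
```

View pics/scene2c.png

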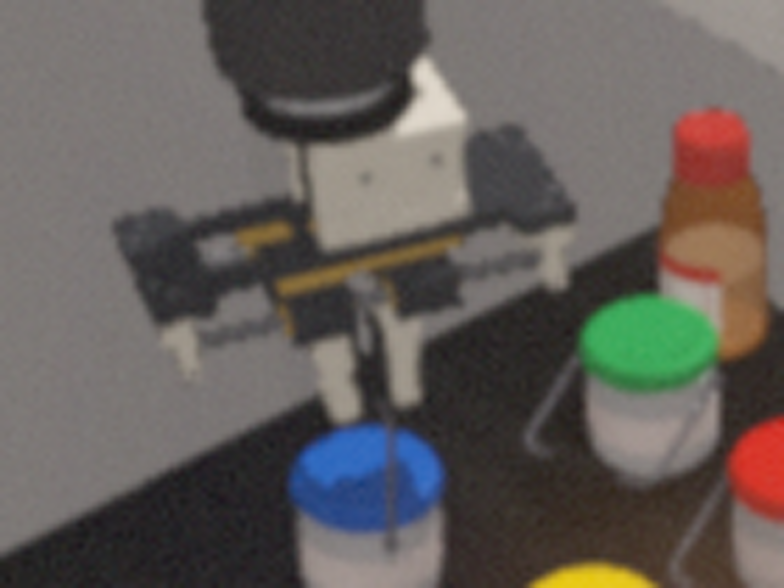

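```bash

python3 -m handwheel '[{"grip":1,"travel":[0,0,-0.4],"spin":0},{"grip":1,"travel":[0,0,-0.8],"spin":0},{"grip":1,"travel":[0,0,-0.8],"spin":0.3},{"grip":1,"travel":[0,0,-0.8],"spin":0.7},{"grip":1,"travel":[0,0,-0.8],"spin":1},{"grip":1,"travel":[0,0,-0.6],"spin":1},{"grip":1,"travel":[0,0,-0.36],"spin":1},{"grip":1,"travel":[0,0,0],"spin":1}]'
python3 -m handwheel '[{"grip":1,"travel":[0,0,0],"spin":1},{"grip":1,"travel":[0,0,0],"spin":1},{"grip":1,"travel":[0,0,0],"spin":1},{"grip":1,"travel":[0,0,0],"spin":1},{"grip":1,"travel":[0,0,0],"spin":1},{"grip":1,"travel":[0,0,0],"spin":1},{"grip":1,"travel":[0,0,0],"spin":1},{"grip":1,"travel":[0,0,0],"spin":1}]'
python3 -m handwheel '[{"grip":1,"travel":[0,0,0],"spin":1},{"grip":1,"travel":[0,0,0],"spin":0.7},{"grip":1,"travel":[0,0,0],"spin":0.48},{"grip":1,"travel":[0,0,0],"spin":0}]'
python3 -c "
from h import *
plan(.6658,-.1255,.235,-178.4)"
```

```text
time_s: 10.22
tcp_pos: [0.4893, 0.1965, 0.2372]
eef_rot: [-180.0, 0.1, -132.6]
contact_force: [-0.4, -0.5, -3.3]
gripper_width: 0.01
gripper_force: 29.9
time_s: 11.22
tcp_pos: [0.4889, 0.1963, 0.2362]
eef_rot: [180.0, 0.0, -172.6]
contact_force: [0.5, -0.7, -3.5]
gripper_width: 0.0099
gripper_force: 29.9
time_s: 11.72
tcp_pos: [0.489, 0.1963, 0.2361]
eef_rot: [180.0, 0.0, 176.6]
contact_force: [-0.3, 0.0, -4.5]
gripper_width: 0.0101
gripper_force: 29.9
t 11.72 pos [0.489  0.1963 0.2361] yaw 176.65 w 0.0101 F [-0.3  0.  -4.5] gf 29.9 q6 -137.0
  travel units now [ -7.81 -12.44   0.04] after spin [ -6.71 -13.06   0.04] spin units -0.99
```

```bash

python3 -m handwheel '[{"grip":1,"travel":[0,0,0],"spin":-0.99},{"grip":1,"travel":[-0.2,-0.4,0],"spin":0},{"grip":1,"travel":[-0.35,-0.7,0],"spin":0},{"grip":1,"travel":[-0.48,-0.93,0],"spin":0},{"grip":1,"travel":[-0.48,-0.93,0],"spin":0},{"grip":1,"travel":[-0.48,-0.93,0],"spin":0},{"grip":1,"travel":[-0.48,-0.93,0],"spin":0},{"grip":1,"travel":[-0.48,-0.93,0],"spin":0}]'
python3 -m handwheel '[{"grip":1,"travel":[-0.48,-0.93,0],"spin":0},{"grip":1,"travel":[-0.48,-0.93,0],"spin":0},{"grip":1,"travel":[-0.48,-0.93,0],"spin":0},{"grip":1,"travel":[-0.48,-0.93,0],"spin":0},{"grip":1,"travel":[-0.48,-0.93,0],"spin":0},{"grip":1,"travel":[-0.48,-0.93,0],"spin":0},{"grip":1,"travel":[-0.46,-0.93,0],"spin":0},{"grip":1,"travel":[-0.42,-0.82,0],"spin":0}]'
python3 -m handwheel '[{"grip":1,"travel":[-0.22,-0.4,0],"spin":0},{"grip":1,"travel":[0,0,0],"spin":0},{"grip":1,"travel":[0,0,0],"spin":0}]'
python3 - <<'E'
from h import *
plan(.6658,-.1255,.207,-178.4)
a=cap("scene","s3");b=cap("top","t3")
crop(a,"s3c",240,90,380,195,5.6);crop(b,"t3c",230,95,370,200,5.6)
E
```

```text
time_s: 12.72
tcp_pos: [0.5673, 0.0531, 0.2357]
eef_rot: [-180.0, 0.0, -178.5]
contact_force: [0.2, 0.3, -3.1]
gripper_width: 0.0101
gripper_force: 29.9
time_s: 13.72
tcp_pos: [0.6661, -0.1278, 0.2354]
eef_rot: [-180.0, -0.0, -178.5]
contact_force: [0.2, 0.3, -3.4]
gripper_width: 0.01
gripper_force: 29.9
time_s: 14.1
tcp_pos: [0.6713, -0.1355, 0.2355]
eef_rot: [180.0, -0.0, -178.4]
contact_force: [0.3, 0.0, -3.5]
gripper_width: 0.0099
gripper_force: 29.9
t 14.1 pos [ 0.6713 -0.1355  0.2355] yaw -178.44 w 0.0099 F [ 0.3  0.  -3.5] gf 29.9 q6 -93.0
  travel units now [0.21 0.4  1.14] after spin [0.21 0.4  1.14] spin units -0.01
```

View pics/s3c.png

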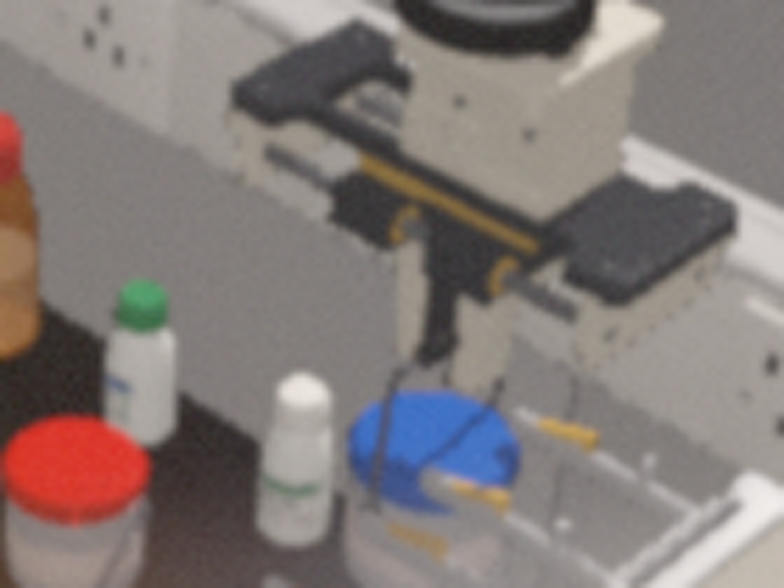

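View pics/t3c.png

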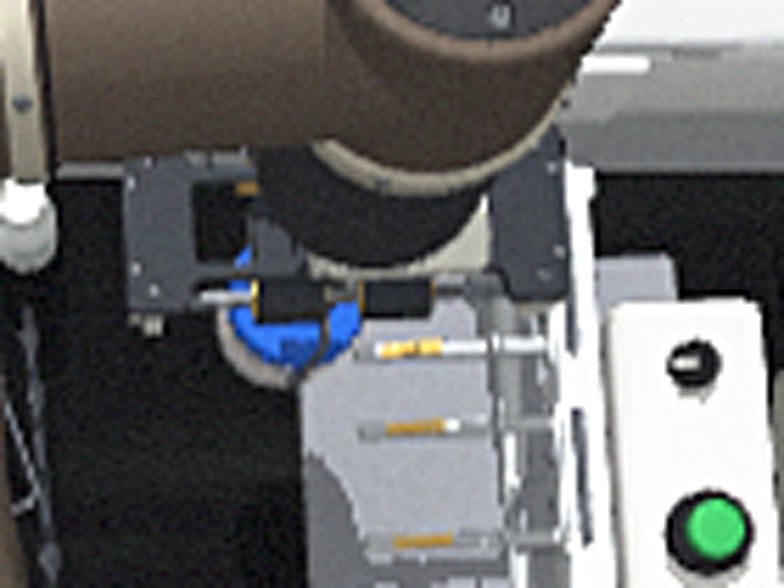

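```bash

python3 -m handwheel '[{"grip":1,"travel":[0.2,0,0.4],"spin":0},{"grip":1,"travel":[0,0,0.5],"spin":0},{"grip":1,"travel":[0,0,0.3],"spin":0},{"grip":1,"travel":[0,0,0],"spin":0},{"grip":1,"travel":[0,-0.3,0],"spin":0},{"grip":1,"travel":[0,-0.3,0],"spin":0},{"grip":1,"travel":[0,-0.3,0],"spin":0},{"grip":1,"travel":[0,0,0],"spin":0}]'
python3 - <<'E'
from h import *
plan(.668,-.2095,.205,-178.4)
a=cap("scene","s4");crop(a,"s4c",270,120,370,195,7.5)
E
```

```text
time_s: 15.2
tcp_pos: [0.6671, -0.1596, 0.2056]
eef_rot: [-180.0, 0.0, -178.5]
contact_force: [-1.0, -0.4, -2.8]
gripper_width: 0.0097
gripper_force: 29.9
t 15.2 pos [ 0.6671 -0.1596  0.2056] yaw -178.51 w 0.0097 F [-1.  -0.4 -2.8] gf 29.9 q6 -91.0
  travel units now [ 0.02 -2.    0.03] after spin [ 0.02 -2.    0.03] spin units -0.02
```

View pics/s4c.png

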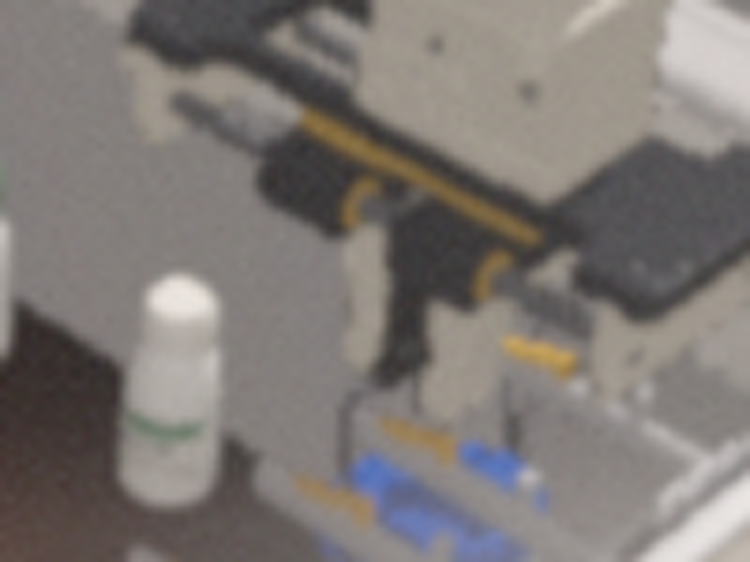

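```bash

python3 -m handwheel '[{"grip":1,"travel":[0,-0.3,0],"spin":0},{"grip":1,"travel":[0,-0.3,0],"spin":0},{"grip":1,"travel":[0,-0.3,0],"spin":0},{"grip":1,"travel":[0,-0.3,0],"spin":0},{"grip":1,"travel":[0,-0.2,0],"spin":0},{"grip":1,"travel":[0,0,0],"spin":0}]'
python3 -m handwheel '[{"grip":1,"travel":[0,-0.2,0],"spin":0},{"grip":1,"travel":[0,-0.2,0],"spin":0},{"grip":1,"travel":[0,-0.2,0],"spin":0},{"grip":1,"travel":[0,0,0],"spin":0}]'
python3 -m handwheel '[{"grip":1,"travel":[0,0,0.05],"spin":0},{"grip":1,"travel":[0,0,0.05],"spin":0},{"grip":1,"travel":[0,0,0],"spin":0}]'
```

```text
time_s: 16.0
tcp_pos: [0.6683, -0.1949, 0.206]
eef_rot: [-179.9, 0.0, -178.5]
contact_force: [0.2, -4.3, -1.9]
gripper_width: 0.01
gripper_force: 29.9
time_s: 16.5
tcp_pos: [0.6684, -0.2091, 0.2054]
eef_rot: [-180.0, -0.0, -178.5]
contact_force: [0.2, -0.6, -3.7]
gripper_width: 0.0098
gripper_force: 29.9
time_s: 16.88
tcp_pos: [0.6684, -0.2083, 0.2028]
eef_rot: [180.0, -0.0, -178.4]
contact_force: [0.0, -0.1, -3.8]
gripper_width: 0.0099
gripper_force: 29.9
```

```bash

python3 -m handwheel '[{"grip":1,"travel":[0,0,0.05],"spin":0},{"grip":1,"travel":[0,0,0.05],"spin":0},{"grip":1,"travel":[0,0,0],"spin":0}]'
python3 -m handwheel '[{"grip":1,"travel":[0,0,0.06],"spin":0},{"grip":1,"travel":[0,0,0],"spin":0}]'
```

```text
time_s: 17.25
tcp_pos: [0.6684, -0.2087, 0.2005]
eef_rot: [-180.0, -0.0, -178.4]
contact_force: [0.2, -0.5, -3.4]
gripper_width: 0.01
gripper_force: 29.9
time_s: 17.5
tcp_pos: [0.6687, -0.2091, 0.1999]
eef_rot: [-180.0, 0.0, -178.4]
contact_force: [-1.3, -2.3, 1.4]
gripper_width: 0.0098
gripper_force: 29.9
```

```bash

python3 -m handwheel '[{"grip":0.54,"travel":[0,0,0],"spin":0},{"grip":0.54,"travel":[0,0,0],"spin":0},{"grip":0.54,"travel":[0,0,-0.4],"spin":0},{"grip":0.54,"travel":[0,0,-0.8],"spin":0},{"grip":0.54,"travel":[0,0,-1],"spin":0},{"grip":0.54,"travel":[0,0.6,-0.3],"spin":0},{"grip":0.54,"travel":[0,1,0],"spin":0},{"grip":0.54,"travel":[0,1,0],"spin":0}]'
python3 - <<'E'
from h import *
a=cap("scene","s5");crop(a,"s5c",270,120,370,195,7.5)
b=cap("top")
plan(.4316,.04,.12,-81)
for col in('green','yellow','red'):
    for c,i in(("scene",a),("top",b)): print(col,c,[(n,p,ray(c,p,.071)[:2].round(4)) for n,p in blobs(i,col,40)[:2]])
E
```

```text
time_s: 18.5
tcp_pos: [0.6665, -0.1421, 0.2613]
eef_rot: [180.0, -0.0, -178.5]
contact_force: [0.6, -0.5, -0.5]
gripper_width: 0.0205
gripper_force: 0.0
t 18.6 pos [ 0.6667 -0.1407  0.2615] yaw -178.32 w 0.0204 F [-0.6  0.  -0.3] gf 0.0 q6 -93.0
  travel units now [9.19 7.5  5.66] after spin [-8.61  8.16  5.66] spin units -19.46
green scene [(306, [224.9, 150.7], array([0.6478, 0.1881]))]
green top [(89, [357.3, 188.9], array([ 0.5663, -0.3652])), (54, [170.6, 158.4], array([0.6693, 0.2083]))]
yellow scene [(455, [214.9, 201.0], array([0.4935, 0.0418]))]
yellow top []
red scene [(423, [252.5, 173.3], array([0.6383, 0.0589])), (189, [64.2, 186.2], array([0.2356, 0.3523]))]
red top [(184, [154.5, 130.0], array([0.7598, 0.259 ])), (136, [146.9, 316.4], array([0.199 , 0.2729]))]
```

View pics/s5c.png

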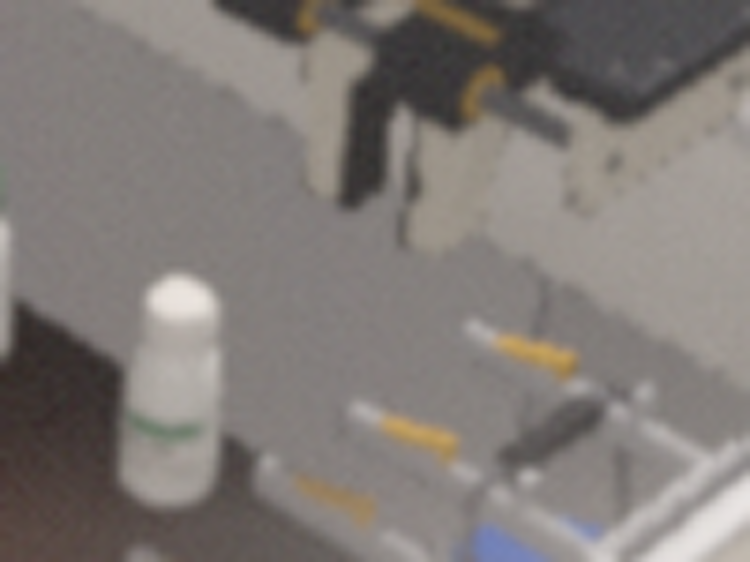

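The picture shows the blue pot hanging: sleeve at crop (550,430), behind the raised brass teeth. The yellow pot has not moved. Its bail sits about 40 mm up, judging by the parallax between the two cameras.

```bash

python3 -m handwheel '[{"grip":0.54,"travel":[0.93,0.74,0],"spin":0},{"grip":0.54,"travel":[0.93,0.74,0],"spin":0},{"grip":0.54,"travel":[0.93,0.74,0],"spin":0},{"grip":0.54,"travel":[0.93,0.74,0],"spin":0},{"grip":0.54,"travel":[0.93,0.74,0],"spin":0},{"grip":0.54,"travel":[0.93,0.74,0],"spin":0},{"grip":0.54,"travel":[0.93,0.74,0],"spin":0},{"grip":0.54,"travel":[0.93,0.74,0],"spin":0}]'
python3 -m handwheel '[{"grip":0.54,"travel":[0.93,0.74,0],"spin":0},{"grip":0.54,"travel":[0.93,0.74,0],"spin":0},{"grip":0.54,"travel":[0,0,0.3],"spin":-1},{"grip":0.54,"travel":[0,0,0.3],"spin":-1},{"grip":0.54,"travel":[0,0,0.3],"spin":-1},{"grip":0.54,"travel":[0,0,0.3],"spin":-1},{"grip":0.54,"travel":[0,0,0.3],"spin":-1},{"grip":0.54,"travel":[0,0,0.3],"spin":-1}]'
python3 -m handwheel '[{"grip":0.54,"travel":[0,0,0.3],"spin":-1},{"grip":0.54,"travel":[0,0,0.3],"spin":-1},{"grip":0.54,"travel":[0,0,0.3],"spin":-1},{"grip":0.54,"travel":[0,0,0.3],"spin":-1},{"grip":0.54,"travel":[0,0,0.3],"spin":-1},{"grip":0.54,"travel":[0,0,0.3],"spin":-1},{"grip":0.54,"travel":[0,0,0.3],"spin":-1},{"grip":0.54,"travel":[0,0,0.3],"spin":-1}]'
python3 -m handwheel '[{"grip":0.54,"travel":[0,0,0.3],"spin":-1},{"grip":0.54,"travel":[0,0,0.3],"spin":-1},{"grip":0.54,"travel":[0,0,0.3],"spin":-1},{"grip":0.54,"travel":[0,0,0.3],"spin":-1},{"grip":0.54,"travel":[0,0,0.3],"spin":-1},{"grip":0.54,"travel":[0,0,0],"spin":-0.4},{"grip":0.54,"travel":[0,0,0],"spin":0},{"grip":0.54,"travel":[0,0,0],"spin":0}]'
python3 - <<'E'
from h import *
plan(.4285,.037,.034,-81.3)
a=cap("scene");print(blobs(a,'yellow',40))
E
```

```text
time_s: 19.6
tcp_pos: [0.4758, -0.0001, 0.2614]
eef_rot: [180.0, -0.0, -178.4]
contact_force: [0.0, 0.8, -0.1]
gripper_width: 0.0204
gripper_force: 0.0
time_s: 20.6
tcp_pos: [0.4291, 0.0351, 0.2162]
eef_rot: [180.0, 0.0, -148.3]
contact_force: [0.7, -0.1, 1.2]
gripper_width: 0.0201
gripper_force: 0.0
time_s: 21.6
tcp_pos: [0.4291, 0.0351, 0.1563]
eef_rot: [180.0, 0.0, -108.3]
contact_force: [0.6, 0.6, -1.1]
gripper_width: 0.0197
gripper_force: 0.0
time_s: 22.6
tcp_pos: [0.4295, 0.0351, 0.1194]
eef_rot: [-180.0, 0.0, -81.5]
contact_force: [0.1, 0.5, -0.1]
gripper_width: 0.0203
gripper_force: 0.0
t 22.6 pos [0.4295 0.0351 0.1194] yaw -81.51 w 0.0203 F [ 0.1  0.5 -0.1] gf 0.0 q6 -23.0
  travel units now [-0.08  0.03  3.41] after spin [-0.08  0.03  3.41] spin units -0.04
[(437, [215.3, 201.1])]
```

```bash

python3 -m handwheel '[{"grip":0.54,"travel":[-0.08,0.03,0.5],"spin":0},{"grip":0.54,"travel":[0,0,0.9],"spin":0},{"grip":0.54,"travel":[0,0,0.9],"spin":0},{"grip":0.54,"travel":[0,0,0.6],"spin":0},{"grip":0.54,"travel":[0,0,0.5],"spin":0},{"grip":0.54,"travel":[0,0,0],"spin":0}]'
python3 -m handwheel '[{"grip":1,"travel":[0,0,0],"spin":0},{"grip":1,"travel":[0,0,0],"spin":0},{"grip":1,"travel":[0,0,0],"spin":0}]' 30
python3 -m handwheel '[{"grip":1,"travel":[0,0.05,-0.55],"spin":0},{"grip":1,"travel":[0,-0.05,-0.55],"spin":0},{"grip":1,"travel":[0,-0.16,-0.53],"spin":0},{"grip":1,"travel":[0,-0.26,-0.49],"spin":0}]' 30
python3 -m handwheel '[{"grip":1,"travel":[0,-0.34,-0.43],"spin":0},{"grip":1,"travel":[0,-0.42,-0.36],"spin":0},{"grip":1,"travel":[0,-0.48,-0.27],"spin":0},{"grip":1,"travel":[0,-0.57,-0.18],"spin":0},{"grip":1,"travel":[0,-0.6,-0.06],"spin":0},{"grip":1,"travel":[0,0,0],"spin":0},{"grip":1,"travel":[0,0,0],"spin":0}]'
python3 - <<'E'
from h import *
a=cap("scene");print(blobs(a,'yellow',40))
plan(.4985,.048,.235,1.6)
E
```

```text
time_s: 23.4
tcp_pos: [0.4276, 0.0365, 0.0331]
eef_rot: [179.9, -0.0, -81.5]
contact_force: [-0.1, -0.0, 0.6]
gripper_width: 0.0199
gripper_force: 0.0
time_s: 23.78
tcp_pos: [0.4285, 0.037, 0.0345]
eef_rot: [-180.0, 0.0, -81.4]
contact_force: [-0.9, 0.7, 0.4]
gripper_width: 0.0101
gripper_force: 30.0
time_s: 24.28
tcp_pos: [0.4389, 0.0385, 0.0879]
eef_rot: [-180.0, 0.0, -81.4]
contact_force: [2.4, 0.1, -1.7]
gripper_width: 0.01
gripper_force: 30.0
time_s: 25.15
tcp_pos: [0.4982, 0.0473, 0.1192]
eef_rot: [180.0, -0.0, -81.5]
contact_force: [-0.6, 0.4, -1.8]
gripper_width: 0.01
gripper_force: 30.0
[(400, [213.5, 201.8])]
t 25.2 pos [0.4979 0.0473 0.1193] yaw -81.45 w 0.0098 F [ 0.1  0.4 -1. ] gf 30.0 q6 -19.0
  travel units now [-0.03 -0.03 -4.63] after spin [ 0.03 -0.03 -4.63] spin units -16.61
```

```bash

python3 -m handwheel '[{"grip":1,"travel":[0,0,-0.4],"spin":0},{"grip":1,"travel":[0,0,-0.8],"spin":0},{"grip":1,"travel":[0,0,-0.8],"spin":-0.4},{"grip":1,"travel":[0,0,-0.8],"spin":-0.7},{"grip":1,"travel":[0,0,-0.8],"spin":-1},{"grip":1,"travel":[0,0,-0.6],"spin":-1},{"grip":1,"travel":[0,0,-0.4],"spin":-1},{"grip":1,"travel":[0,0,0],"spin":-1}]'
python3 -m handwheel '[{"grip":1,"travel":[0,0,0],"spin":-1},{"grip":1,"travel":[0,0,0],"spin":-1},{"grip":1,"travel":[0,0,0],"spin":-1},{"grip":1,"travel":[0,0,0],"spin":-1},{"grip":1,"travel":[0,0,0],"spin":-1},{"grip":1,"travel":[0,0,0],"spin":-1},{"grip":1,"travel":[0,0,0],"spin":-1},{"grip":1,"travel":[0,0,0],"spin":-1}]'
python3 -m handwheel '[{"grip":1,"travel":[0,0,0],"spin":-1},{"grip":1,"travel":[0,0,0],"spin":-1},{"grip":1,"travel":[0,0,0],"spin":-0.5},{"grip":1,"travel":[0,0,0],"spin":0},{"grip":1,"travel":[0,0,0],"spin":0}]'
python3 -c "
from h import *
plan(.571,-.138,.235,1.6)"
```

```text
time_s: 26.2
tcp_pos: [0.4979, 0.0474, 0.2357]
eef_rot: [-179.9, 0.0, -55.8]
contact_force: [-0.2, 0.6, -4.7]
gripper_width: 0.01
gripper_force: 30.0
time_s: 27.2
tcp_pos: [0.4973, 0.0472, 0.2347]
eef_rot: [180.0, 0.0, -15.8]
contact_force: [0.1, 0.2, -4.5]
gripper_width: 0.0102
gripper_force: 30.0
time_s: 27.82
tcp_pos: [0.4979, 0.0473, 0.2347]
eef_rot: [-180.0, 0.0, -3.5]
contact_force: [0.9, 0.2, -3.9]
gripper_width: 0.0098
gripper_force: 30.0
t 27.82 pos [0.4979 0.0473 0.2347] yaw -3.5 w 0.0098 F [ 0.9  0.2 -3.9] gf 30.0 q6 59.0
  travel units now [ 3.37  7.22 -0.01] after spin [ 2.72  7.49 -0.01] spin units -1.02
```

```bash

python3 -m handwheel '[{"grip":1,"travel":[0,0,0],"spin":-1},{"grip":1,"travel":[0.15,0.4,0],"spin":0},{"grip":1,"travel":[0.25,0.7,0],"spin":0},{"grip":1,"travel":[0.33,0.9,0],"spin":0},{"grip":1,"travel":[0.33,0.9,0],"spin":0},{"grip":1,"travel":[0.33,0.9,0],"spin":0},{"grip":1,"travel":[0.33,0.9,0],"spin":0},{"grip":1,"travel":[0.33,0.9,0],"spin":0}]'
python3 -m handwheel '[{"grip":1,"travel":[0.3,0.9,0],"spin":0},{"grip":1,"travel":[0.25,0.65,0],"spin":0},{"grip":1,"travel":[0.12,0.34,0],"spin":0},{"grip":1,"travel":[0,0,0.3],"spin":0},{"grip":1,"travel":[0,0,0.6],"spin":0},{"grip":1,"travel":[0,0,0.3],"spin":0},{"grip":1,"travel":[0,0,0],"spin":0},{"grip":1,"travel":[0,0,0],"spin":0}]'
python3 -c "
from h import *
plan(.573,-.212,.204,1.6)"
```

```text
time_s: 28.82
tcp_pos: [0.5535, -0.0926, 0.2344]
eef_rot: [180.0, 0.0, 1.4]
contact_force: [0.1, 0.8, -4.6]
gripper_width: 0.0102
gripper_force: 30.0
time_s: 29.82
tcp_pos: [0.5716, -0.1378, 0.2049]
eef_rot: [180.0, -0.0, 1.6]
contact_force: [0.6, -1.3, -3.9]
gripper_width: 0.0099
gripper_force: 30.0
t 29.82 pos [ 0.5716 -0.1378  0.2049] yaw 1.59 w 0.0099 F [ 0.6 -1.3 -3.9] gf 30.0 q6 86.0
  travel units now [-0.02  2.97  0.03] after spin [-0.03  2.97  0.03] spin units -0.0
```

```bash

python3 -m handwheel '[{"grip":1,"travel":[0,0.3,0],"spin":0},{"grip":1,"travel":[0,0.3,0],"spin":0},{"grip":1,"travel":[0,0.3,0],"spin":0},{"grip":1,"travel":[0,0.3,0],"spin":0},{"grip":1,"travel":[0,0.2,0],"spin":0},{"grip":1,"travel":[0,0.1,0],"spin":0},{"grip":1,"travel":[0,0,0],"spin":0}]'
python3 -m handwheel '[{"grip":1,"travel":[0,0.3,0],"spin":0},{"grip":1,"travel":[0,0.3,0],"spin":0},{"grip":1,"travel":[0,0.2,0],"spin":0}]'
python3 -m handwheel '[{"grip":1,"travel":[0,0.2,0],"spin":0},{"grip":1,"travel":[0,0.2,0],"spin":0},{"grip":1,"travel":[0,0.2,0],"spin":0},{"grip":1,"travel":[0,0.1,0],"spin":0},{"grip":1,"travel":[0,0,0],"spin":0}]'
python3 -m handwheel '[{"grip":1,"travel":[0,0,0.05],"spin":0},{"grip":1,"travel":[0,0,0.05],"spin":0},{"grip":1,"travel":[0,0,0.04],"spin":0},{"grip":1,"travel":[0,0,0],"spin":0}]'
```

```text
time_s: 30.7
tcp_pos: [0.5723, -0.1756, 0.2045]
eef_rot: [180.0, 0.0, 1.5]
contact_force: [0.0, -0.4, -4.6]
gripper_width: 0.0099
gripper_force: 30.0
time_s: 31.08
tcp_pos: [0.573, -0.1955, 0.2046]
eef_rot: [-180.0, -0.0, 1.6]
contact_force: [0.1, 1.1, -1.7]
gripper_width: 0.0099
gripper_force: 30.0
time_s: 31.7
tcp_pos: [0.5733, -0.2131, 0.2045]
eef_rot: [-180.0, 0.0, 1.5]
contact_force: [0.3, -0.4, -4.1]
gripper_width: 0.01
gripper_force: 30.0
time_s: 32.2
tcp_pos: [0.5733, -0.2127, 0.2009]
eef_rot: [-180.0, 0.0, 1.6]
contact_force: [-0.0, -0.1, -4.4]
gripper_width: 0.01
gripper_force: 30.0
```

```bash

python3 -m handwheel '[{"grip":1,"travel":[0,0,0.05],"spin":0},{"grip":1,"travel":[0,0,0],"spin":0}]'
python3 -m handwheel '[{"grip":1,"travel":[0,0,0.05],"spin":0},{"grip":1,"travel":[0,0,0],"spin":0}]'
```

```text
time_s: 32.45
tcp_pos: [0.5735, -0.2128, 0.2002]
eef_rot: [180.0, -0.0, 1.6]
contact_force: [0.5, 0.7, -2.3]
gripper_width: 0.0098
gripper_force: 30.0
time_s: 32.7
tcp_pos: [0.5736, -0.2131, 0.2]
eef_rot: [180.0, -0.1, 1.6]
contact_force: [-3.3, 1.7, 5.3]
gripper_width: 0.0099
gripper_force: 30.0
```

Resting on the prongs. I release, back off and look.

```bash

python3 -m handwheel '[{"grip":0.54,"travel":[0,0,-0.05],"spin":0},{"grip":0.54,"travel":[0,0,0],"spin":0},{"grip":0.54,"travel":[0,0,-0.4],"spin":0},{"grip":0.54,"travel":[0,0,-0.8],"spin":0},{"grip":0.54,"travel":[0,0,-1],"spin":0},{"grip":0.54,"travel":[0,-0.6,-0.2],"spin":0},{"grip":0.54,"travel":[0,-1,0],"spin":0},{"grip":0.54,"travel":[0,-1,0],"spin":0}]'
python3 -m handwheel '[{"grip":0.54,"travel":[0,-1,0],"spin":0},{"grip":0.54,"travel":[0,-1,0],"spin":0},{"grip":0.54,"travel":[0,-1,0],"spin":0},{"grip":0.54,"travel":[0,0,0],"spin":0}]'
python3 - <<'E'
from h import *
a=cap("scene","s6");b=cap("top")
plan(.58,.0436,.12,-73)
for col in('green','red'):
    for c,i in(("scene",a),("top",b)): print(col,c,[(n,p,ray(c,p,.071)[:2].round(4)) for n,p in blobs(i,col,40)[:2]])
u=np.hstack([cv2.resize(a[105:215,240:380],None,fx=2.8,fy=2.8,interpolation=cv2.INTER_CUBIC),cv2.resize(a[130:210,195:297],None,fx=3.85,fy=3.85,interpolation=cv2.INTER_CUBIC)])if 0 else cv2.resize(a[125:225,200:350],None,fx=5.3,fy=5.3,interpolation=cv2.INTER_CUBIC)
cv2.imwrite("pics/s6c.png",cv2.cvtColor(u,cv2.COLOR_RGB2BGR))
E
```

```text
time_s: 33.7
tcp_pos: [0.5713, -0.1469, 0.2596]
eef_rot: [-180.0, 0.0, 1.5]
contact_force: [0.8, -0.1, -0.3]
gripper_width: 0.0199
gripper_force: 0.0
time_s: 34.2
tcp_pos: [0.5693, -0.0712, 0.2597]
eef_rot: [-180.0, 0.0, 1.7]
contact_force: [0.6, -0.5, -0.0]
gripper_width: 0.0199
gripper_force: 0.0
t 34.3 pos [ 0.5694 -0.0726  0.2597] yaw 1.61 w 0.02 F [ 0.5 -0.6  0.7] gf 0.0 q6 79.0
  travel units now [ 0.56 -4.63  5.59] after spin [-4.32 -1.76  5.59] spin units 14.92
green scene [(308, [224.9, 150.6], array([0.6481, 0.1885]))]
green top [(85, [357.5, 188.8], array([ 0.5666, -0.3659])), (45, [196.3, 130.6], array([0.7564, 0.1295]))]
red scene [(421, [252.5, 173.3], array([0.6383, 0.0589])), (191, [64.2, 186.2], array([0.2356, 0.3523]))]
red top [(186, [154.6, 130.0], array([0.7598, 0.2587]))]
```

View pics/s6c.png

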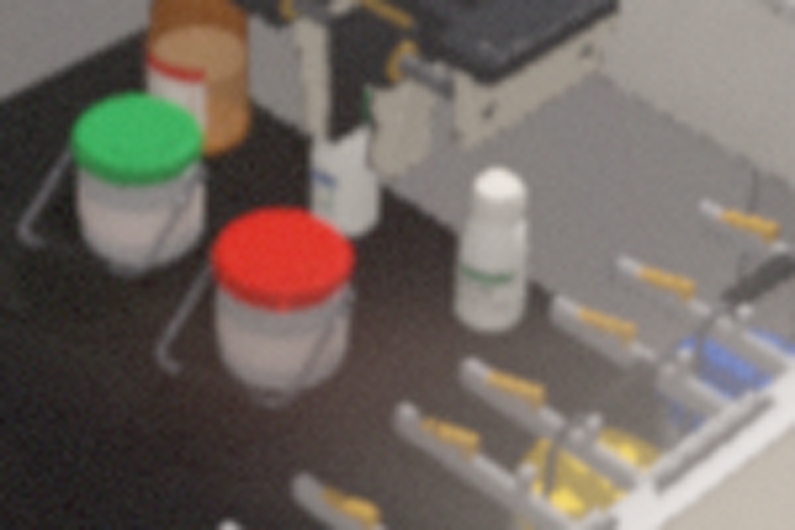

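```bash
python3 - <<'E'
from h import *
tp={'green':[(123,268),(178,246)],'red':[(226,273),(287,256)]}
sc={'green':[(30,240),(125,268)],'red':[(172,368),(270,400)]}
for n in tp:
    P=[]
    for t,s in zip(tp[n],sc[n]):
        pt=(130+t[0]/2.7,90+t[1]/2.7);ps=(200+s[0]/5.3,125+s[1]/5.3)
        r=least_squares(lambda X:np.r_[proj("top",X)[0]-pt,proj("scene",X)[0]-ps],[.58,.1,.03]);P.append(r.x);print(n,r.x.round(4),round(r.cost,2))
    P=np.array(P);d=P[0]-P[1];print(P.mean(0).round(4),np.linalg.norm(d).round(4),np.degrees(np.arctan2(d[1],d[0]))-90)
E
```

```text
green [0.5804 0.1991 0.0279] 0.32
green [0.6007 0.1362 0.0361] 0.54
[0.5906 0.1677 0.032 ] 0.0666 17.92900552551967
red [0.5763 0.0779 0.0175] 1.83
red [0.5881 0.0085 0.0362] 0.14
[0.5822 0.0432 0.0268] 0.0728 9.683820433259172
```

```bash

python3 -m handwheel '[{"grip":0.54,"travel":[0.1,-0.93,0],"spin":0},{"grip":0.54,"travel":[0.1,-0.93,0],"spin":0},{"grip":0.54,"travel":[0.1,-0.93,0],"spin":0},{"grip":0.54,"travel":[0.1,-0.93,0],"spin":0},{"grip":0.54,"travel":[0.1,-0.93,0],"spin":0},{"grip":0.54,"travel":[0,0,0.37],"spin":1},{"grip":0.54,"travel":[0,0,0.37],"spin":1},{"grip":0.54,"travel":[0,0,0.37],"spin":1}]'
python3 -m handwheel '[{"grip":0.54,"travel":[0,0,0.37],"spin":1},{"grip":0.54,"travel":[0,0,0.37],"spin":1},{"grip":0.54,"travel":[0,0,0.37],"spin":1},{"grip":0.54,"travel":[0,0,0.37],"spin":1},{"grip":0.54,"travel":[0,0,0.37],"spin":1},{"grip":0.54,"travel":[0,0,0.37],"spin":1},{"grip":0.54,"travel":[0,0,0.37],"spin":1},{"grip":0.54,"travel":[0,0,0.37],"spin":1}]'
python3 -m handwheel '[{"grip":0.54,"travel":[0,0,0.37],"spin":1},{"grip":0.54,"travel":[0,0,0.37],"spin":1},{"grip":0.54,"travel":[0,0,0.37],"spin":1},{"grip":0.54,"travel":[0,0,0],"spin":0.92},{"grip":0.54,"travel":[0,0,0],"spin":0},{"grip":0.54,"travel":[0,0,0],"spin":0}]'
python3 - <<'E'
from h import *
plan(.579,.044,.029,-73)
print(blobs(cap("scene"),'red',40))
E
```

```text
time_s: 35.3
tcp_pos: [0.5789, 0.0429, 0.2316]
eef_rot: [180.0, 0.0, -13.7]
contact_force: [0.2, 0.3, 0.7]
gripper_width: 0.0205
gripper_force: 0.0
time_s: 36.3
tcp_pos: [0.5789, 0.0428, 0.1576]
eef_rot: [180.0, 0.0, -53.7]
contact_force: [-0.1, -0.2, 0.6]
gripper_width: 0.0195
gripper_force: 0.0
time_s: 37.05
tcp_pos: [0.579, 0.0432, 0.1303]
eef_rot: [-180.0, -0.0, -73.0]
contact_force: [0.7, 0.4, -0.3]
gripper_width: 0.0205
gripper_force: 0.0
t 37.05 pos [0.579  0.0432 0.1303] yaw -72.98 w 0.0205 F [ 0.7  0.4 -0.3] gf 0.0 q6 -7.0
  travel units now [-0.03 -0.01  4.05] after spin [-0.03 -0.01  4.05] spin units 0.0
[(395, [253.2, 173.7]), (188, [64.1, 186.3])]
```

```bash

python3 -m handwheel '[{"grip":0.54,"travel":[-0.03,0,0.5],"spin":0},{"grip":0.54,"travel":[0,0,0.9],"spin":0},{"grip":0.54,"travel":[0,0,0.9],"spin":0},{"grip":0.54,"travel":[0,0,0.7],"spin":0},{"grip":0.54,"travel":[0,0,0.5],"spin":0},{"grip":0.54,"travel":[0,0,0.5],"spin":0},{"grip":0.54,"travel":[0,0,0],"spin":0},{"grip":0.54,"travel":[0,0,0],"spin":0}]'
python3 -m handwheel '[{"grip":1,"travel":[0,0,0],"spin":0},{"grip":1,"travel":[0,0,0],"spin":0},{"grip":1,"travel":[0,0,0],"spin":0}]' 30
python3 -c "
from h import *
print(blobs(cap('scene'),'red',40))"
```

```text
time_s: 38.1
tcp_pos: [0.579, 0.0444, 0.0307]
eef_rot: [-180.0, -0.0, -73.0]
contact_force: [0.8, 0.3, -0.3]
gripper_width: 0.0201
gripper_force: 0.0
time_s: 38.48
tcp_pos: [0.579, 0.0445, 0.0307]
eef_rot: [-179.9, 0.0, -73.0]
contact_force: [0.1, 1.9, 0.9]
gripper_width: 0.0103
gripper_force: 29.9
[(191, [64.2, 186.2]), (105, [261.2, 175.3])]
```

```bash

python3 -m handwheel '[{"grip":1,"travel":[0,0.05,-0.3],"spin":0},{"grip":1,"travel":[0,0.06,-0.29],"spin":0},{"grip":1,"travel":[0,0,-0.3],"spin":0},{"grip":1,"travel":[0,-0.01,-0.3],"spin":0},{"grip":1,"travel":[0,-0.06,-0.29],"spin":0},{"grip":1,"travel":[0,-0.08,-0.29],"spin":0},{"grip":1,"travel":[0,-0.12,-0.28],"spin":0},{"grip":1,"travel":[0,-0.14,-0.27],"spin":0}]' 30
python3 -m handwheel '[{"grip":1,"travel":[0,-0.36,-0.48],"spin":0},{"grip":1,"travel":[0,-0.46,-0.40],"spin":0},{"grip":1,"travel":[0,-0.53,-0.29],"spin":0},{"grip":1,"travel":[0,-0.58,-0.18],"spin":0},{"grip":1,"travel":[0,-0.55,-0.05],"spin":0},{"grip":1,"travel":[0,0,0],"spin":0},{"grip":1,"travel":[0,0,0],"spin":0}]'
python3 - <<'E'
from h import *
print(blobs(cap("scene"),'red',40))
plan(.645,.065,.235,1.6)
E
```

```text
time_s: 39.52
tcp_pos: [0.5858, 0.0464, 0.0887]
eef_rot: [180.0, 0.0, -73.0]
contact_force: [-0.4, 1.6, -0.1]
gripper_width: 0.0099
gripper_force: 29.9
time_s: 40.4
tcp_pos: [0.6457, 0.0649, 0.1237]
eef_rot: [-179.9, 0.0, -73.0]
contact_force: [0.4, 3.1, 5.7]
gripper_width: 0.0101
gripper_force: 29.9
[(415, [252.8, 173.5]), (189, [64.2, 186.2]), (135, [235.9, 115.9])]
t 40.45 pos [0.6455 0.0648 0.1237] yaw -73.03 w 0.0099 F [-0.9  3.4  4.8] gf 29.9 q6 -6.0
  travel units now [-0.01  0.02 -4.45] after spin [-0.02 -0.01 -4.45] spin units -14.93
```

```bash

python3 -m handwheel '[{"grip":1,"travel":[0,0,-0.4],"spin":0},{"grip":1,"travel":[0,0,-0.8],"spin":0},{"grip":1,"travel":[0,0,-0.8],"spin":-0.4},{"grip":1,"travel":[0,0,-0.8],"spin":-0.7},{"grip":1,"travel":[0,0,-0.8],"spin":-1},{"grip":1,"travel":[0,0,-0.6],"spin":-1},{"grip":1,"travel":[0,0,-0.4],"spin":-1},{"grip":1,"travel":[0,0,0],"spin":-1}]'
python3 -m handwheel '[{"grip":1,"travel":[0,0,0],"spin":-1},{"grip":1,"travel":[0,0,0],"spin":-1},{"grip":1,"travel":[0,0,0],"spin":-1},{"grip":1,"travel":[0,0,0],"spin":-1},{"grip":1,"travel":[0,0,0],"spin":-1},{"grip":1,"travel":[0,0,0],"spin":-1},{"grip":1,"travel":[0,0,0],"spin":-1},{"grip":1,"travel":[0,0,0],"spin":-1}]'
python3 -m handwheel '[{"grip":1,"travel":[0,0,0],"spin":-1},{"grip":1,"travel":[0,0,0],"spin":-0.83},{"grip":1,"travel":[0,0,0],"spin":0},{"grip":1,"travel":[0,0,0],"spin":0}]'
python3 -c "
from h import *
plan(.476,-.141,.240,1.6)"
```

```text
time_s: 41.45
tcp_pos: [0.6443, 0.064, 0.2385]
eef_rot: [179.9, 0.0, -47.4]
contact_force: [0.2, -0.3, -5.8]
gripper_width: 0.0102
gripper_force: 29.9
time_s: 42.45
tcp_pos: [0.6438, 0.0639, 0.2373]
eef_rot: [179.9, 0.2, -7.4]
contact_force: [-0.2, 1.2, -5.0]
gripper_width: 0.0094
gripper_force: 29.9
time_s: 42.95
tcp_pos: [0.6446, 0.0642, 0.2378]
eef_rot: [180.0, 0.1, 1.5]
contact_force: [-0.1, 0.2, -4.5]
gripper_width: 0.0102
gripper_force: 29.9
t 42.95 pos [0.6446 0.0642 0.2378] yaw 1.5 w 0.0102 F [-0.1  0.2 -4.5] gf 29.9 q6 69.0
  travel units now [-6.96  8.03 -0.09] after spin [-6.97  8.02 -0.09] spin units -0.02
```

```bash

python3 -m handwheel '[{"grip":1,"travel":[-0.3,0.35,0],"spin":0},{"grip":1,"travel":[-0.55,0.63,0],"spin":0},{"grip":1,"travel":[-0.8,0.92,0],"spin":0},{"grip":1,"travel":[-0.8,0.92,0],"spin":0},{"grip":1,"travel":[-0.8,0.92,0],"spin":0},{"grip":1,"travel":[-0.8,0.92,0],"spin":0},{"grip":1,"travel":[-0.8,0.92,0],"spin":0},{"grip":1,"travel":[-0.8,0.92,0],"spin":0}]'
python3 -m handwheel '[{"grip":1,"travel":[-0.7,0.8,0],"spin":0},{"grip":1,"travel":[-0.4,0.47,0],"spin":0},{"grip":1,"travel":[-0.22,0.25,0],"spin":0},{"grip":1,"travel":[0,0,0.3],"spin":0},{"grip":1,"travel":[0,0,0.5],"spin":0},{"grip":1,"travel":[0,0,0.3],"spin":0},{"grip":1,"travel":[0,0,0],"spin":0},{"grip":1,"travel":[0,0,0],"spin":0}]'
python3 - <<'E'
from h import *
plan(.478,-.214,.209,1.6)
a=cap("scene"); crop(a,"s7c",215,140,355,245,5.6)
E
```

```text
time_s: 43.95
tcp_pos: [0.507, -0.1033, 0.2385]
eef_rot: [-180.0, -0.0, 1.6]
contact_force: [0.8, -0.6, -5.3]
gripper_width: 0.01
gripper_force: 29.9
time_s: 44.95
tcp_pos: [0.4769, -0.1407, 0.2109]
eef_rot: [180.0, -0.0, 1.6]
contact_force: [0.7, -1.1, -5.2]
gripper_width: 0.0099
gripper_force: 29.9
t 44.95 pos [ 0.4769 -0.1407  0.2109] yaw 1.63 w 0.0099 F [ 0.7 -1.1 -5.2] gf 29.9 q6 85.0
  travel units now [-0.04  2.93  0.08] after spin [-0.04  2.93  0.08] spin units 0.01
```

View pics/s7c.png

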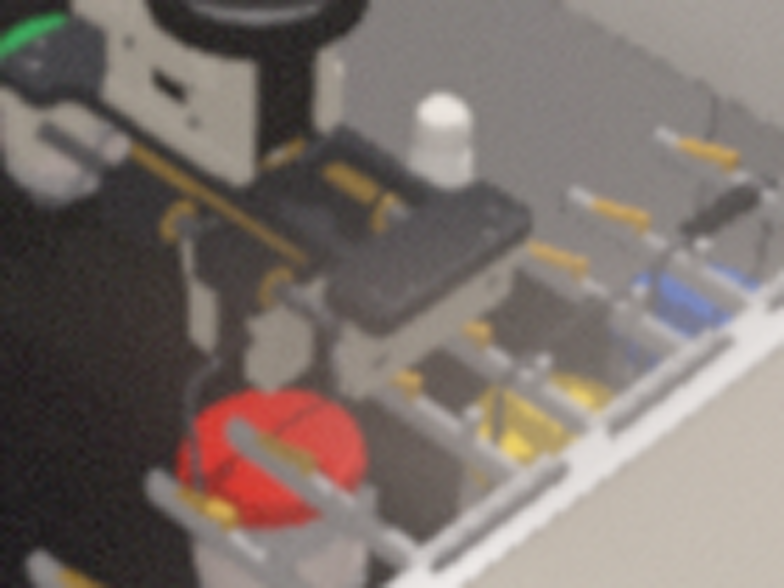

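```bash

python3 -m handwheel '[{"grip":1,"travel":[-0.04,0.3,0],"spin":0},{"grip":1,"travel":[0,0.3,0],"spin":0},{"grip":1,"travel":[0,0.3,0],"spin":0},{"grip":1,"travel":[0,0.3,0],"spin":0},{"grip":1,"travel":[0,0.2,0],"spin":0},{"grip":1,"travel":[0,0.1,0],"spin":0},{"grip":1,"travel":[0,0,0],"spin":0}]'
python3 -m handwheel '[{"grip":1,"travel":[0,0.3,0],"spin":0},{"grip":1,"travel":[0,0.3,0],"spin":0},{"grip":1,"travel":[0,0.2,0],"spin":0}]'
python3 -m handwheel '[{"grip":1,"travel":[0,0.2,0],"spin":0},{"grip":1,"travel":[0,0.2,0],"spin":0},{"grip":1,"travel":[0,0.2,0],"spin":0},{"grip":1,"travel":[0,0.05,0],"spin":0},{"grip":1,"travel":[0,0,0],"spin":0}]'
python3 -m handwheel '[{"grip":1,"travel":[0,0,0.05],"spin":0},{"grip":1,"travel":[0,0,0.05],"spin":0},{"grip":1,"travel":[0,0,0],"spin":0}]'
python3 -m handwheel '[{"grip":1,"travel":[0,0,0.05],"spin":0},{"grip":1,"travel":[0,0,0.05],"spin":0},{"grip":1,"travel":[0,0,0],"spin":0}]'
```

```text
time_s: 45.88
tcp_pos: [0.4766, -0.1783, 0.2107]
eef_rot: [-180.0, 0.0, 1.6]
contact_force: [0.1, 0.7, -5.0]
gripper_width: 0.0098
gripper_force: 29.9
time_s: 46.25
tcp_pos: [0.4769, -0.1971, 0.2103]
eef_rot: [-179.8, 0.0, 1.6]
contact_force: [-3.2, 2.2, -5.5]
gripper_width: 0.0098
gripper_force: 30.1
time_s: 46.88
tcp_pos: [0.4776, -0.2148, 0.2108]
eef_rot: [180.0, 0.0, 1.6]
contact_force: [-0.0, 0.0, -4.2]
gripper_width: 0.0099
gripper_force: 30.0
time_s: 47.25
tcp_pos: [0.4776, -0.2143, 0.2081]
eef_rot: [-180.0, 0.0, 1.6]
contact_force: [0.7, 0.3, -4.2]
gripper_width: 0.0098
gripper_force: 30.0
time_s: 47.62
tcp_pos: [0.4775, -0.2146, 0.2058]
eef_rot: [180.0, 0.0, 1.6]
contact_force: [-0.1, -0.9, -3.7]
gripper_width: 0.0098
gripper_force: 30.0
```

```bash

python3 -m handwheel '[{"grip":1,"travel":[0,0,0.05],"spin":0},{"grip":1,"travel":[0,0,0],"spin":0}]'
python3 -m handwheel '[{"grip":1,"travel":[0,0,0.05],"spin":0},{"grip":1,"travel":[0,0,0],"spin":0}]'
python3 -m handwheel '[{"grip":1,"travel":[0,0,0.04],"spin":0},{"grip":1,"travel":[0,0,0],"spin":0}]'
```

```text
time_s: 47.88
tcp_pos: [0.4776, -0.2148, 0.2049]
eef_rot: [180.0, -0.0, 1.6]
contact_force: [-1.0, -1.0, -1.3]
gripper_width: 0.0097
gripper_force: 30.0
time_s: 48.12
tcp_pos: [0.4778, -0.2147, 0.2045]
eef_rot: [180.0, -0.1, 1.6]
contact_force: [-3.5, 1.6, 8.1]
gripper_width: 0.0098
gripper_force: 30.0
time_s: 48.38
tcp_pos: [0.4779, -0.2148, 0.2043]
eef_rot: [179.9, -0.1, 1.6]
contact_force: [-6.0, 1.6, 13.9]
gripper_width: 0.01
gripper_force: 30.0
```

```bash

python3 -m handwheel '[{"grip":0.54,"travel":[0,0,-0.1],"spin":0},{"grip":0.54,"travel":[0,0,0],"spin":0},{"grip":0.54,"travel":[0,0,-0.4],"spin":0},{"grip":0.54,"travel":[0,0,-0.8],"spin":0},{"grip":0.54,"travel":[0,0,-0.8],"spin":0},{"grip":0.54,"travel":[0,-0.6,-0.2],"spin":0},{"grip":0.54,"travel":[0,-1,0],"spin":0},{"grip":0.54,"travel":[0,-1,0],"spin":0}]'
python3 -m handwheel '[{"grip":0.54,"travel":[0.2,-1,0],"spin":0},{"grip":0.54,"travel":[0.5,-1,0],"spin":0},{"grip":0.54,"travel":[0.5,-1,0],"spin":0},{"grip":0.54,"travel":[0.5,-1,0],"spin":0},{"grip":0.54,"travel":[0.5,-1,0],"spin":0},{"grip":0.54,"travel":[0.5,-1,0],"spin":0},{"grip":0.54,"travel":[0.5,-1,0],"spin":0},{"grip":0.54,"travel":[0,0,0],"spin":0}]'
python3 - <<'E'
from h import *
a=cap("scene","s8");b=cap("top")
plan(.5908,.168,.14,-68)
for c,i in(("scene",a),("top",b)): print(c,[(n,p,ray(c,p,.071)[:2].round(4)) for n,p in blobs(i,'green',40)[:2]])
crop(a,"s8c",200,125,350,237,5.3)
E
```

```text
time_s: 49.38
tcp_pos: [0.4755, -0.1483, 0.2596]
eef_rot: [-180.0, 0.0, 1.6]
contact_force: [0.3, 0.1, 0.0]
gripper_width: 0.0207
gripper_force: 0.0
time_s: 50.38
tcp_pos: [0.5514, 0.0297, 0.2592]
eef_rot: [180.0, 0.0, 1.7]
contact_force: [-0.4, -0.7, 1.1]
gripper_width: 0.0201
gripper_force: 0.0
t 50.48 pos [0.5507 0.0282 0.2594] yaw 1.65 w 0.0199 F [-0.3  0.3  0.1] gf 0.0 q6 68.0
  travel units now [ 1.77 -5.54  4.78] after spin [-4.58 -3.58  4.78] spin units 13.93
scene [(311, [225.0, 150.7], array([0.648 , 0.1879]))]
top [(87, [357.3, 188.8], array([ 0.5666, -0.3652]))]
```

View pics/s8c.png

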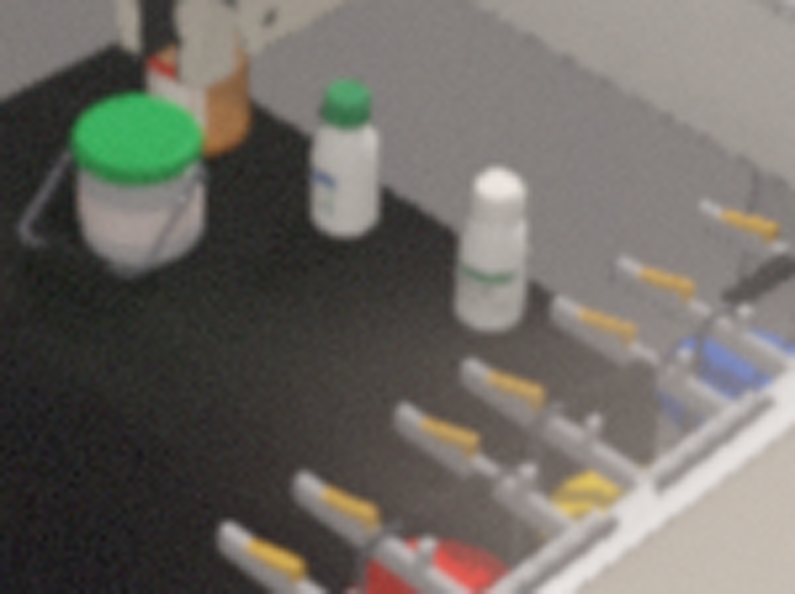

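```bash
python3 - <<'E'
from h import *
for f in("s6","s8"):
    a=cv2.cvtColor(cv2.imread(f"pics/{f}.png"),cv2.COLOR_BGR2RGB)
    for c in('blue','yellow','red'):print(f,c,blobs(a,c,5)[:4])
for k in range(2):
    a=cap("scene","s9");
    for c in('blue','yellow','red'):print(c,blobs(a,c,5)[:4])
b=cap("top","t9")
for c in('blue','yellow','red'):print('top',c,blobs(b,c,5)[:4])
for n,P in(('blue',[.668,-.208,.154]),('yellow',[.573,-.212,.154]),('red',[.478,-.214,.154])):print(n,proj("scene",P),proj("top",P))
x=cv2.resize(a[150:230,260:350],None,fx=4.4,fy=4.4,interpolation=cv2.INTER_CUBIC);y=cv2.resize(b[130:230,285:375],None,fx=4.4,fy=4.4,interpolation=cv2.INTER_CUBIC)[:352]
cv2.imwrite("pics/c9.png",cv2.cvtColor(np.hstack([x,y]),cv2.COLOR_RGB2BGR))
E
```

```text
s6 blue [(9, [83.4, 212.2])]
s6 yellow [(9, [306.4, 219.1])]
s6 red [(421, [252.5, 173.3]), (191, [64.2, 186.2]), (51, [236.7, 120.2]), (18, [231.9, 137.7])]
s8 blue [(9, [83.4, 212.2])]
s8 yellow []
s8 red [(191, [64.2, 186.2]), (150, [275.0, 239.6]), (60, [287.5, 231.5]), (9, [229.8, 137.1])]
blue [(9, [83.6, 212.1])]
yellow []
red [(189, [64.2, 186.2]), (151, [275.0, 239.6]), (61, [287.4, 231.4]), (9, [230.2, 137.1])]
blue [(10, [83.5, 212.3])]
yellow []
red [(189, [64.2, 186.3]), (151, [275.0, 239.6]), (66, [287.5, 231.3]), (9, [230.0, 137.0])]
top blue [(203, [304.3, 148.1]), (149, [77.6, 345.5]), (104, [408.5, 123.1]), (71, [317.0, 148.6])]
top yellow [(194, [305.7, 181.9]), (87, [318.7, 183.2]), (17, [314.6, 194.2]), (13, [307.7, 193.8])]
top red [(229, [307.0, 215.9]), (187, [154.6, 130.0]), (103, [320.0, 216.6]), (29, [353.0, 339.0])]
blue [[339.86679481 195.02591288]] [[309.68057898 151.0932001 ]]
yellow [[313.63000884 215.61707692]] [[312.22468631 183.60605642]]
red [[283.85884766 237.91356666]] [[314.11878825 216.81968541]]
```

View pics/c9.png

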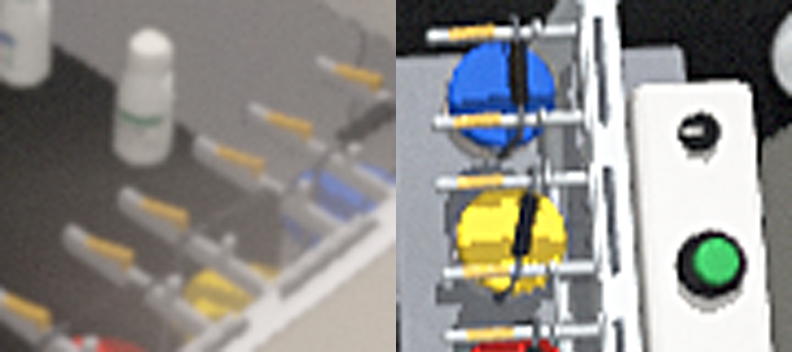

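```bash

python3 -m handwheel '[{"grip":0.54,"travel":[0.29,-0.92,0],"spin":0},{"grip":0.54,"travel":[0.29,-0.92,0],"spin":0},{"grip":0.54,"travel":[0.29,-0.92,0],"spin":0},{"grip":0.54,"travel":[0.3,-0.92,0],"spin":0},{"grip":0.54,"travel":[0.3,-0.93,0],"spin":0},{"grip":0.54,"travel":[0.3,-0.93,0],"spin":0},{"grip":0.54,"travel":[0,0,0.3],"spin":1},{"grip":0.54,"travel":[0,0,0.3],"spin":1}]'
python3 -m handwheel '[{"grip":0.54,"travel":[0,0,0.3],"spin":1},{"grip":0.54,"travel":[0,0,0.3],"spin":1},{"grip":0.54,"travel":[0,0,0.3],"spin":1},{"grip":0.54,"travel":[0,0,0.3],"spin":1},{"grip":0.54,"travel":[0,0,0.3],"spin":1},{"grip":0.54,"travel":[0,0,0.3],"spin":1},{"grip":0.54,"travel":[0,0,0.3],"spin":1},{"grip":0.54,"travel":[0,0,0.3],"spin":1}]'
python3 -m handwheel '[{"grip":0.54,"travel":[0,0,0.3],"spin":1},{"grip":0.54,"travel":[0,0,0.3],"spin":1},{"grip":0.54,"travel":[0,0,0.3],"spin":1},{"grip":0.54,"travel":[0,0,0.3],"spin":0.93},{"grip":0.54,"travel":[0,0,0],"spin":0},{"grip":0.54,"travel":[0,0,0],"spin":0}]'
python3 - <<'E'
from h import *
plan(.5908,.168,.028,-68)
print(blobs(cap("scene"),'green',40))
E
```

```text
time_s: 51.62
tcp_pos: [0.5916, 0.1687, 0.2444]
eef_rot: [180.0, 0.0, -8.5]
contact_force: [0.1, -0.8, -1.4]
gripper_width: 0.0201
gripper_force: 0.0
time_s: 52.62
tcp_pos: [0.5915, 0.1682, 0.1845]
eef_rot: [180.0, -0.0, -48.6]
contact_force: [-0.4, 0.4, -0.5]
gripper_width: 0.0202
gripper_force: 0.0
time_s: 53.38
tcp_pos: [0.5916, 0.1678, 0.155]
eef_rot: [-180.0, -0.0, -67.9]
contact_force: [-0.1, 0.4, 0.4]
gripper_width: 0.0202
gripper_force: 0.0
t 53.38 pos [0.5916 0.1678 0.155 ] yaw -67.93 w 0.0202 F [-0.1  0.4  0.4] gf 0.0 q6 -12.0
  travel units now [-0.02  0.03  5.08] after spin [-0.02  0.03  5.08] spin units 0.01
[(311, [225.0, 150.6])]
```

```bash

python3 -m handwheel '[{"grip":0.54,"travel":[-0.02,0.03,0.6],"spin":0},{"grip":0.54,"travel":[0,0,1],"spin":0},{"grip":0.54,"travel":[0,0,1],"spin":0},{"grip":0.54,"travel":[0,0,0.9],"spin":0},{"grip":0.54,"travel":[0,0,0.6],"spin":0},{"grip":0.54,"travel":[0,0,0.5],"spin":0},{"grip":0.54,"travel":[0,0,0.48],"spin":0},{"grip":0.54,"travel":[0,0,0],"spin":0}]'
python3 -m handwheel '[{"grip":1,"travel":[0,0,0],"spin":0},{"grip":1,"travel":[0,0,0],"spin":0},{"grip":1,"travel":[0,0,0],"spin":0}]' 30
python3 -m handwheel '[{"grip":1,"travel":[0,0.05,-0.3],"spin":0},{"grip":1,"travel":[0,0.06,-0.29],"spin":0},{"grip":1,"travel":[0,0,-0.3],"spin":0},{"grip":1,"travel":[0,-0.01,-0.3],"spin":0},{"grip":1,"travel":[0,-0.06,-0.29],"spin":0},{"grip":1,"travel":[0,-0.08,-0.29],"spin":0},{"grip":1,"travel":[0,-0.12,-0.28],"spin":0},{"grip":1,"travel":[0,-0.14,-0.27],"spin":0}]' 30
```

```text
time_s: 54.42
tcp_pos: [0.5899, 0.1672, 0.027]
eef_rot: [179.9, -0.0, -68.0]
contact_force: [-0.2, 0.8, -0.3]
gripper_width: 0.0203
gripper_force: 0.0
time_s: 54.8
tcp_pos: [0.5912, 0.1679, 0.0286]
eef_rot: [-179.9, 0.0, -68.0]
contact_force: [1.6, -0.3, 1.7]
gripper_width: 0.0098
gripper_force: 30.0
time_s: 55.8
tcp_pos: [0.5969, 0.1701, 0.086]
eef_rot: [179.9, -0.0, -68.1]
contact_force: [-0.0, -1.2, -0.4]
gripper_width: 0.01
gripper_force: 30.0
```

```bash

python3 -m handwheel '[{"grip":1,"travel":[0,-0.36,-0.48],"spin":0},{"grip":1,"travel":[0,-0.46,-0.40],"spin":0},{"grip":1,"travel":[0,-0.53,-0.29],"spin":0},{"grip":1,"travel":[0,-0.58,-0.18],"spin":0},{"grip":1,"travel":[0,-0.55,-0.05],"spin":0},{"grip":1,"travel":[0,0,0],"spin":0},{"grip":1,"travel":[0,0,0],"spin":0}]'
python3 -m handwheel '[{"grip":1,"travel":[0,0,-0.4],"spin":0},{"grip":1,"travel":[0,0,-0.8],"spin":0},{"grip":1,"travel":[0,0,-0.8],"spin":-0.4},{"grip":1,"travel":[0,0,-0.8],"spin":-0.7},{"grip":1,"travel":[0,0,-0.8],"spin":-1},{"grip":1,"travel":[0,0,-0.6],"spin":-1},{"grip":1,"travel":[0,0,-0.5],"spin":-1},{"grip":1,"travel":[0,0,0],"spin":-1}]'
python3 -m handwheel '[{"grip":1,"travel":[0,0,0],"spin":-1},{"grip":1,"travel":[0,0,0],"spin":-1},{"grip":1,"travel":[0,0,0],"spin":-1},{"grip":1,"travel":[0,0,0],"spin":-1},{"grip":1,"travel":[0,0,0],"spin":-1},{"grip":1,"travel":[0,0,0],"spin":-1},{"grip":1,"travel":[0,0,0],"spin":-1},{"grip":1,"travel":[0,0,0],"spin":-1}]'
python3 -m handwheel '[{"grip":1,"travel":[0,0,0],"spin":-0.82},{"grip":1,"travel":[0,0,0],"spin":0},{"grip":1,"travel":[0,0,0],"spin":0}]'
python3 -c "
from h import *
plan(.381,-.1435,.240,1.6)"
```

```text
time_s: 56.68
tcp_pos: [0.6554, 0.1934, 0.1214]
eef_rot: [-179.9, -0.0, -68.0]
contact_force: [1.6, -2.1, 4.4]
gripper_width: 0.0102
gripper_force: 30.0
time_s: 57.68
tcp_pos: [0.654, 0.1938, 0.2389]
eef_rot: [-180.0, 0.1, -42.4]
contact_force: [0.1, -0.1, -5.2]
gripper_width: 0.0098
gripper_force: 30.0
time_s: 58.68
tcp_pos: [0.6534, 0.1936, 0.2373]
eef_rot: [180.0, 0.2, -2.4]
contact_force: [0.3, 0.3, -4.8]
gripper_width: 0.0102
gripper_force: 30.0
time_s: 59.05
tcp_pos: [0.6542, 0.1935, 0.2379]
eef_rot: [180.0, 0.1, 1.5]
contact_force: [-0.2, -0.6, -4.4]
gripper_width: 0.0098
gripper_force: 30.0
t 59.05 pos [0.6542 0.1935 0.2379] yaw 1.47 w 0.0098 F [-0.2 -0.6 -4.4] gf 30.0 q6 59.0
  travel units now [-11.27  13.2   -0.08] after spin [-11.3   13.17  -0.08] spin units -0.03
```

```bash

python3 -m handwheel '[{"grip":1,"travel":[-0.3,0.35,0],"spin":0},{"grip":1,"travel":[-0.55,0.64,0],"spin":0},{"grip":1,"travel":[-0.8,0.93,0],"spin":0},{"grip":1,"travel":[-0.8,0.93,0],"spin":0},{"grip":1,"travel":[-0.8,0.93,0],"spin":0},{"grip":1,"travel":[-0.8,0.93,0],"spin":0},{"grip":1,"travel":[-0.8,0.93,0],"spin":0},{"grip":1,"travel":[-0.8,0.93,0],"spin":0}]'
python3 -m handwheel '[{"grip":1,"travel":[-0.8,0.93,0],"spin":0},{"grip":1,"travel":[-0.8,0.93,0],"spin":0},{"grip":1,"travel":[-0.8,0.93,0],"spin":0},{"grip":1,"travel":[-0.8,0.93,0],"spin":0},{"grip":1,"travel":[-0.8,0.93,0],"spin":0},{"grip":1,"travel":[-0.8,0.93,0],"spin":0},{"grip":1,"travel":[-0.55,0.64,0],"spin":0},{"grip":1,"travel":[-0.3,0.38,0],"spin":0}]'
python3 -m handwheel '[{"grip":1,"travel":[0,0,0.2],"spin":0},{"grip":1,"travel":[0,0,0.5],"spin":0},{"grip":1,"travel":[0,0,0.5],"spin":0},{"grip":1,"travel":[0,0,0],"spin":0},{"grip":1,"travel":[0,0,0],"spin":0}]'
python3 -c "
from h import *
plan(.383,-.217,.208,1.6)"
```

```text
time_s: 60.05
tcp_pos: [0.5167, 0.0243, 0.2385]
eef_rot: [-180.0, -0.0, 1.5]
contact_force: [0.1, -0.3, -4.6]
gripper_width: 0.01
gripper_force: 30.0
time_s: 61.05
tcp_pos: [0.3801, -0.1444, 0.2384]
eef_rot: [-180.0, -0.0, 1.5]
contact_force: [0.7, 0.2, -4.6]
gripper_width: 0.0098
gripper_force: 30.0
time_s: 61.68
tcp_pos: [0.3817, -0.1432, 0.2083]
eef_rot: [180.0, 0.0, 1.6]
contact_force: [-0.4, -0.1, -4.8]
gripper_width: 0.0098
gripper_force: 30.0
t 61.67 pos [ 0.3817 -0.1432  0.2083] yaw 1.59 w 0.0098 F [-0.4 -0.1 -4.8] gf 30.0 q6 84.0
  travel units now [-0.03  2.95  0.01] after spin [-0.03  2.95  0.01] spin units -0.0
```

```bash

python3 -m handwheel '[{"grip":1,"travel":[-0.03,0.3,0],"spin":0},{"grip":1,"travel":[0,0.3,0],"spin":0},{"grip":1,"travel":[0,0.3,0],"spin":0},{"grip":1,"travel":[0,0.3,0],"spin":0},{"grip":1,"travel":[0,0.2,0],"spin":0},{"grip":1,"travel":[0,0.1,0],"spin":0},{"grip":1,"travel":[0,0,0],"spin":0}]'
python3 -m handwheel '[{"grip":1,"travel":[0,0.3,0],"spin":0},{"grip":1,"travel":[0,0.3,0],"spin":0},{"grip":1,"travel":[0,0.2,0],"spin":0}]'
python3 -m handwheel '[{"grip":1,"travel":[0,0.2,0],"spin":0},{"grip":1,"travel":[0,0.2,0],"spin":0},{"grip":1,"travel":[0,0.2,0],"spin":0},{"grip":1,"travel":[0,0.05,0],"spin":0},{"grip":1,"travel":[0,0,0],"spin":0}]'
python3 -m handwheel '[{"grip":1,"travel":[0,0,0.05],"spin":0},{"grip":1,"travel":[0,0,0.05],"spin":0},{"grip":1,"travel":[0,0,0],"spin":0}]'
python3 -m handwheel '[{"grip":1,"travel":[0,0,0.04],"spin":0},{"grip":1,"travel":[0,0,0],"spin":0}]'
```

```text
time_s: 62.55
tcp_pos: [0.3816, -0.1809, 0.2083]
eef_rot: [-180.0, 0.0, 1.5]
contact_force: [0.1, -0.2, -4.3]
gripper_width: 0.0098
gripper_force: 30.0
time_s: 62.92
tcp_pos: [0.3824, -0.2011, 0.2084]
eef_rot: [-180.0, -0.0, 1.6]
contact_force: [0.9, -0.3, -4.0]
gripper_width: 0.01
gripper_force: 30.0
time_s: 63.55
tcp_pos: [0.3825, -0.2172, 0.2083]
eef_rot: [180.0, 0.0, 1.5]
contact_force: [-0.1, -0.9, -5.4]
gripper_width: 0.0099
gripper_force: 30.0
time_s: 63.92
tcp_pos: [0.3825, -0.2169, 0.2057]
eef_rot: [-180.0, 0.0, 1.6]
contact_force: [-0.5, 0.2, -5.0]
gripper_width: 0.0099
gripper_force: 30.0
time_s: 64.18
tcp_pos: [0.3826, -0.217, 0.2047]
eef_rot: [-180.0, 0.0, 1.6]
contact_force: [-0.5, -0.3, -4.7]
gripper_width: 0.0098
gripper_force: 30.0
```

```bash

python3 -m handwheel '[{"grip":1,"travel":[0,0,0.05],"spin":0},{"grip":1,"travel":[0,0,0],"spin":0}]'
python3 -m handwheel '[{"grip":1,"travel":[0,0,0.04],"spin":0},{"grip":1,"travel":[0,0,0],"spin":0}]'
python3 -m handwheel '[{"grip":1,"travel":[0,0,0.04],"spin":0},{"grip":1,"travel":[0,0,0],"spin":0}]'
```

```text
time_s: 64.42
tcp_pos: [0.3826, -0.2171, 0.2036]
eef_rot: [180.0, -0.0, 1.6]
contact_force: [0.5, -1.7, -5.4]
gripper_width: 0.0098
gripper_force: 30.0
time_s: 64.68
tcp_pos: [0.3828, -0.2171, 0.2027]
eef_rot: [180.0, -0.0, 1.6]
contact_force: [0.7, 0.1, -4.2]
gripper_width: 0.0099
gripper_force: 30.0
time_s: 64.92
tcp_pos: [0.383, -0.217, 0.2021]
eef_rot: [180.0, -0.1, 1.6]
contact_force: [-0.2, 3.0, 3.1]
gripper_width: 0.01
gripper_force: 30.0
```

```bash

python3 -m handwheel '[{"grip":0.54,"travel":[0,0,-0.04],"spin":0},{"grip":0.54,"travel":[0,0,0],"spin":0},{"grip":0.54,"travel":[0,0,-0.4],"spin":0},{"grip":0.54,"travel":[0,0,-0.8],"spin":0},{"grip":0.54,"travel":[0,0,-0.8],"spin":0},{"grip":0.54,"travel":[0,-0.6,-0.2],"spin":0},{"grip":0.54,"travel":[0,-1,0],"spin":0},{"grip":0.54,"travel":[0.5,-1,0],"spin":0}]'
python3 -m handwheel '[{"grip":0.54,"travel":[0.8,-1,0],"spin":0},{"grip":0.54,"travel":[0.8,-1,0],"spin":0},{"grip":0.54,"travel":[0.8,-1,0],"spin":0},{"grip":0.54,"travel":[0.8,-1,0],"spin":0},{"grip":0.54,"travel":[0.8,-1,0],"spin":0},{"grip":0.54,"travel":[0.8,-1,0],"spin":0},{"grip":0.54,"travel":[0.3,-1,0],"spin":0},{"grip":0.54,"travel":[0,0,0],"spin":0}]'
python3 - <<'E'
from h import *
b=cap("top","t10");a=cap("scene","s10")
g=[p for n,p in blobs(b,'green',40)];print(g,[ray("top",p,.2).round(4) for p in g])
print(models.find_in("top","start_top")[:2])
y=cv2.resize(b[125:255,285:375],None,fx=4.6,fy=4.6,interpolation=cv2.INTER_CUBIC);x=cv2.resize(a[150:280,240:325],None,fx=4.6,fy=4.6,interpolation=cv2.INTER_CUBIC)
cv2.imwrite("pics/c10.png",cv2.cvtColor(np.hstack([x,y]),cv2.COLOR_RGB2BGR))
plan(.549,-.33,.26,1.6)
E
```

```text
time_s: 65.92
tcp_pos: [0.3931, -0.1513, 0.2585]
eef_rot: [180.0, -0.1, 1.5]
contact_force: [0.8, 0.4, 0.6]
gripper_width: 0.0197
gripper_force: 0.0
time_s: 66.92
tcp_pos: [0.5168, 0.0282, 0.2575]
eef_rot: [180.0, 0.0, 1.7]
contact_force: [-0.4, -0.2, 0.2]
gripper_width: 0.0201
gripper_force: 0.0
[[310.9, 251.3], [324.2, 250.3], [357.4, 188.9], [196.5, 131.4]] [array([ 0.3833, -0.1938,  0.2   ]), array([ 0.3853, -0.2297,  0.2   ]), array([ 0.5501, -0.3276,  0.2   ]), array([0.7171, 0.1125, 0.2   ])]
[{'position': [358.7, 187.8], 'p': 0.49}]
t 67.08 pos [0.516  0.0265 0.2576] yaw 1.56 w 0.0201 F [ 0.4  0.5 -0.5] gf 0.0 q6 67.0
  travel units now [ 0.93 14.29 -0.09] after spin [ 0.92 14.29 -0.09] spin units -0.01
```

View pics/c10.png

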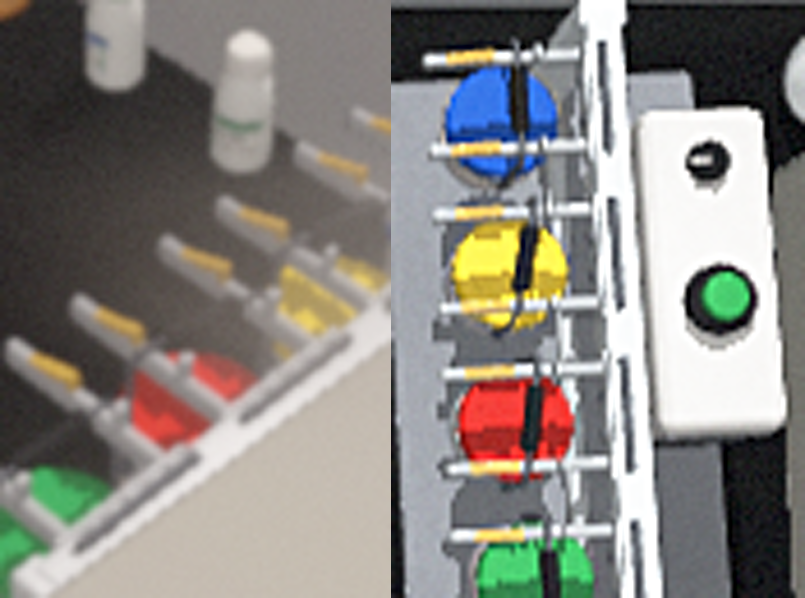

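Every sleeve lies behind its brass teeth: blue (519,100), yellow (525,257), red (533,415), green (548,570). The button is at (725,297). A tall cabinet stands just to its right, so I turn the gripper's long side parallel to it before pressing.

```bash

python3 -m handwheel '[{"grip":1,"travel":[0,0,0],"spin":1},{"grip":1,"travel":[0,0,0],"spin":1},{"grip":1,"travel":[0,0,0],"spin":1},{"grip":1,"travel":[0,0,0],"spin":1},{"grip":1,"travel":[0,0,0],"spin":1},{"grip":1,"travel":[0,0,0],"spin":1},{"grip":1,"travel":[0,0,0],"spin":1},{"grip":1,"travel":[0,0,0],"spin":1}]'
python3 -m handwheel '[{"grip":1,"travel":[0,0,0],"spin":1},{"grip":1,"travel":[0,0,0],"spin":1},{"grip":1,"travel":[0,0,0],"spin":1},{"grip":1,"travel":[0,0,0],"spin":1},{"grip":1,"travel":[0,0,0],"spin":1},{"grip":1,"travel":[0,0,0],"spin":1},{"grip":1,"travel":[0,0,0],"spin":1},{"grip":1,"travel":[0,0,0],"spin":1}]'
python3 -m handwheel '[{"grip":1,"travel":[0,0,0],"spin":1},{"grip":1,"travel":[0,0,0],"spin":1},{"grip":1,"travel":[0.4,0,0],"spin":0},{"grip":1,"travel":[0.9,0,0],"spin":0},{"grip":1,"travel":[1,-0.1,0],"spin":0},{"grip":1,"travel":[1,-0.1,0],"spin":0},{"grip":1,"travel":[1,-0.1,0],"spin":0},{"grip":1,"travel":[1,-0.1,0],"spin":0}]'
python3 - <<'E'
from h import *
for p in((369,160),(371.5,220),(373,268)):print(ray("top",p,0).round(3))
plan(.55,-.3215,.235,-88.4)
E
```

```text
time_s: 68.08
tcp_pos: [0.5158, 0.0259, 0.2579]
eef_rot: [-180.0, -0.0, -38.7]
contact_force: [0.2, -0.2, -0.4]
gripper_width: 0.0004
gripper_force: 0.0
time_s: 69.08
tcp_pos: [0.5159, 0.0259, 0.2579]
eef_rot: [-180.0, 0.0, -78.7]
contact_force: [1.2, 0.7, 0.0]
gripper_width: 0.0004
gripper_force: 0.0
time_s: 70.08
tcp_pos: [0.5293, -0.1073, 0.2578]
eef_rot: [-180.0, -0.0, -88.3]
contact_force: [0.8, 0.3, -0.2]
gripper_width: 0.0002
gripper_force: 0.0
[ 0.671 -0.43   0.   ]
[ 0.473 -0.427  0.   ]
[ 0.321 -0.424  0.   ]
t 70.08 pos [ 0.5293 -0.1073  0.2578] yaw -88.35 w 0.0002 F [ 0.8  0.3 -0.2] gf 0.0 q6 -8.0
  travel units now [ 8.59 -0.58  0.91] after spin [ 8.59 -0.59  0.91] spin units 0.01
```

```bash

python3 -m handwheel '[{"grip":1,"travel":[1,-0.1,0],"spin":0},{"grip":1,"travel":[1,-0.1,0],"spin":0},{"grip":1,"travel":[1,-0.1,0],"spin":0},{"grip":1,"travel":[1,-0.1,0],"spin":0},{"grip":1,"travel":[1,-0.1,0],"spin":0},{"grip":1,"travel":[1,-0.1,0],"spin":0},{"grip":1,"travel":[1,0,0],"spin":0},{"grip":1,"travel":[0.8,0,0],"spin":0}]'
python3 -m handwheel '[{"grip":1,"travel":[0.5,0,0],"spin":0},{"grip":1,"travel":[0.3,0,0],"spin":0},{"grip":1,"travel":[0,0,0.4],"spin":0},{"grip":1,"travel":[0,0,0.4],"spin":0},{"grip":1,"travel":[0,0,0],"spin":0},{"grip":1,"travel":[0,0,0],"spin":0}]'
python3 -c "
from h import *
plan(.55,-.326,.21,-88.4)"
```

```text
time_s: 71.08
tcp_pos: [0.5493, -0.3018, 0.2576]
eef_rot: [180.0, -0.0, -88.4]
contact_force: [-0.1, -0.3, 0.2]
gripper_width: 0.0003
gripper_force: 0.0
time_s: 71.82
tcp_pos: [0.5506, -0.3197, 0.2376]
eef_rot: [180.0, -0.0, -88.4]
contact_force: [0.3, 0.5, 0.4]
gripper_width: 0.0005
gripper_force: 0.0
t 71.83 pos [ 0.5506 -0.3197  0.2376] yaw -88.41 w 0.0005 F [0.3 0.5 0.4] gf 0.0 q6 14.0
  travel units now [0.25 0.03 1.11] after spin [0.25 0.03 1.11] spin units -0.0
```

Tips are at about z 0.23. I lower in small steps and watch the force.

```bash

python3 -m handwheel '[{"grip":1,"travel":[0.25,0,0.2],"spin":0},{"grip":1,"travel":[0,0,0.2],"spin":0},{"grip":1,"travel":[0,0,0.1],"spin":0},{"grip":1,"travel":[0,0,0],"spin":0}]'
python3 -m handwheel '[{"grip":1,"travel":[0,0,0.1],"spin":0},{"grip":1,"travel":[0,0,0.1],"spin":0},{"grip":1,"travel":[0,0,0],"spin":0}]'
python3 -m handwheel '[{"grip":1,"travel":[0,0,0.1],"spin":0},{"grip":1,"travel":[0,0,0.1],"spin":0},{"grip":1,"travel":[0,0,0],"spin":0}]'
python3 -m handwheel '[{"grip":1,"travel":[0,0,0.1],"spin":0},{"grip":1,"travel":[0,0,0],"spin":0}]'
```

```text
time_s: 72.32
tcp_pos: [0.5505, -0.3262, 0.2247]
eef_rot: [180.0, 0.0, -88.5]
contact_force: [0.5, -1.3, 0.7]
gripper_width: 0.0005
gripper_force: 0.0
time_s: 72.7
tcp_pos: [0.5505, -0.3262, 0.2198]
eef_rot: [180.0, 0.0, -88.4]
contact_force: [1.0, -0.2, -0.2]
gripper_width: 0.0006
gripper_force: 0.0
time_s: 73.08
tcp_pos: [0.5507, -0.3263, 0.215]
eef_rot: [180.0, -0.0, -88.4]
contact_force: [0.2, 0.6, 1.7]
gripper_width: 0.0007
gripper_force: 0.7
time_s: 73.32
tcp_pos: [0.5507, -0.3263, 0.2127]
eef_rot: [-180.0, -0.0, -88.4]
contact_force: [-0.3, 1.1, 3.1]
gripper_width: 0.0005
gripper_force: 1.4
```

```bash

python3 -m handwheel '[{"grip":1,"travel":[0,0,0.1],"spin":0},{"grip":1,"travel":[0,0,0],"spin":0}]'
python3 -m handwheel '[{"grip":1,"travel":[0,0,0.08],"spin":0},{"grip":1,"travel":[0,0,0],"spin":0}]'
python3 -m handwheel '[{"grip":1,"travel":[0,0,0.06],"spin":0},{"grip":1,"travel":[0,0,0],"spin":0}]'
```

```text
time_s: 73.58
tcp_pos: [0.5507, -0.3263, 0.2102]
eef_rot: [-180.0, -0.0, -88.4]
contact_force: [-0.4, 1.9, 4.6]
gripper_width: 0.0001
gripper_force: 2.1
time_s: 73.82
tcp_pos: [0.5508, -0.3264, 0.2093]
eef_rot: [-180.0, -0.0, -88.4]
contact_force: [-2.9, 2.2, 9.7]
gripper_width: 0.0001
gripper_force: 5.1
time_s: 74.08
tcp_pos: [0.5508, -0.3264, 0.2091]
eef_rot: [-179.9, -0.1, -88.4]
contact_force: [-4.4, 5.2, 17.2]
gripper_width: 0.0007
gripper_force: 8.7
```

Bottomed at 17 N. I raise the tool, back off so the hangers can be seen, and check once more.

```bash

python3 -m handwheel '[{"grip":1,"travel":[0,0,-0.3],"spin":0},{"grip":1,"travel":[0,0,-0.6],"spin":0},{"grip":1,"travel":[0,0,-0.9],"spin":0},{"grip":1,"travel":[0,0,-0.5],"spin":0},{"grip":1,"travel":[-0.6,0,0],"spin":0},{"grip":1,"travel":[-1,0,0],"spin":0},{"grip":1,"travel":[-1,0,0],"spin":0},{"grip":1,"travel":[-1,0,0],"spin":0}]'
python3 -m handwheel '[{"grip":1,"travel":[-1,0,0],"spin":0},{"grip":1,"travel":[-1,0,0],"spin":0},{"grip":1,"travel":[-1,0,0],"spin":0},{"grip":1,"travel":[-1,0,0],"spin":0},{"grip":1,"travel":[-1,0,0],"spin":0},{"grip":1,"travel":[-1,0,0],"spin":0},{"grip":1,"travel":[-1,0,0],"spin":0},{"grip":1,"travel":[-1,0,0],"spin":0}]'
python3 -m handwheel '[{"grip":1,"travel":[-1,0,0],"spin":0},{"grip":1,"travel":[-1,0,0],"spin":0},{"grip":1,"travel":[-1,0,0],"spin":0},{"grip":1,"travel":[0,0,0],"spin":0}]'
python3 - <<'E'
from h import *
b=cap("top","t11");a=cap("scene","s11")
y=cv2.resize(b[125:265,285:355],None,fx=4.2,fy=4.2,interpolation=cv2.INTER_CUBIC);x=cv2.resize(a[140:280,225:345],None,fx=4.2,fy=4.2,interpolation=cv2.INTER_CUBIC)
cv2.imwrite("pics/c11.png",cv2.cvtColor(np.hstack([x,y])[:598,:798],cv2.COLOR_RGB2BGR))
E
```

```text
time_s: 75.08
tcp_pos: [0.5475, -0.2347, 0.263]
eef_rot: [179.9, 0.0, -88.4]
contact_force: [0.5, -0.1, -0.4]
gripper_width: 0.0006
gripper_force: 0.0
time_s: 76.08
tcp_pos: [0.5418, -0.035, 0.2631]
eef_rot: [179.9, 0.0, -88.4]
contact_force: [-0.4, 0.3, -0.8]
gripper_width: 0.0005
gripper_force: 0.0
time_s: 76.58
tcp_pos: [0.5399, 0.0402, 0.2632]
eef_rot: [179.9, 0.0, -88.3]
contact_force: [-0.0, 0.2, 0.5]
gripper_width: 0.0008
gripper_force: 0.0
```

View pics/c11.png

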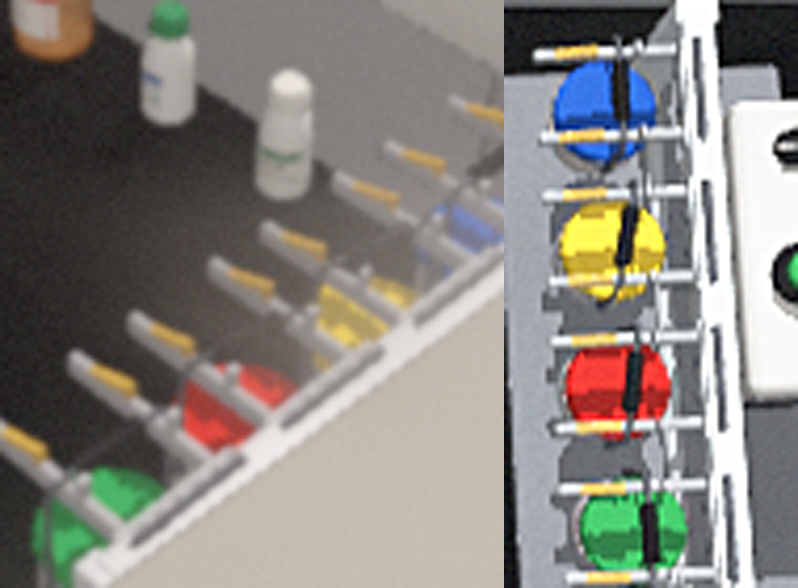

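All four pots hang behind raised teeth: blue (620,90), yellow (627,235), red (632,378) and green (650,530). The bottles haven't moved, so I hand the job in.

```bash
python3 -c "
from plant import close_job
print(close_job())"
```

```text
the job is handed in; nothing more can be done
None
```

All four pots hang on their own hangers behind raised keepers, the start button was pressed fully down and released, and the job is handed in; the hand-in returned no verdict.

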